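# Change over the laboratory hotplate

### The job

Change the hotplate over to its right-hand place. First take the lever of the grey box from the near notch to the far one: lift it out of its notch, set it down and let go of it in the middle notch, then take the handle again on the other side of the guard hoop and drop it fully into the far notch. Then slide the pan with its flask, without lifting it, from the left ring round the front of the glass thermometer into the right ring, keeping the thermometer untouched, the flask standing and everything else where it is, and let go.

Things in the scene. Friction and masses are not known exactly. Their poses are not given: they have to be found in the camera images.
- console: Grey lever box, fixed, 270 x 110 mm, 60 mm high; origin at the centre of its underside on the bench; x axis along the slot from the near to the far notch, z up. Two parallel notched steel ribs, 22 mm either side of the slot line, tops 86 mm above the bench, form the gate: three open-topped notches, 18 mm wide and 14 mm deep, at x = -62, 0 and +62 mm
- hoop (a point): centre of the crossbar of the dark steel guard hoop (8 mm bar) that spans the slot at the middle notch, 170 mm above the bench; its posts stand 49 mm to either side. The handle passes under it even when raised, fingers from above cannot: each half of the way is made holding the part of the handle on that side of the hoop
- handle_c (a point): centre of the lever's black round handle bar: 18 mm thick, 120 mm long, lying along its x axis, parallel to the slot (x towards the far notch); 130 mm above the bench when seated. A 12 mm stem stands under its centre; below, a 10 mm cross-pin sits in the notches of both ribs with 4 mm play each way along the slot. It moves only along the slot and straight up and down
- lever (a joint): travel of the lever along the slot, in m: 0 = near notch (start), 0.062 = middle notch, 0.124 = far notch; stops at -0.004 and 0.128; about 1.2 N drag
- lift (a joint): height of the lever above its seat, in m: 0 = down in a notch, stop at 0.022. The cross-pin clears the teeth above 0.013. A spring and its weight pull it down with 5 to 7 N, so it drops when let go
- notch_near (a point): where the handle's centre is when seated in the near notch (130 mm above the bench); axes as the grey box
- notch_mid (a point): where the handle's centre is when seated in the middle notch, right under the hoop; axes as the grey box
- notch_far (a point): where the handle's centre is when seated in the far notch; axes as the grey box
- hotplate: hotplate, fixed, white base with a flat steel top, 200 mm (x) by 310 mm (y), top 50 mm above the bench; origin at the centre of its underside, x pointing away from the robot, y to the left, z up. Two dark rings of 124 mm outer diameter are marked on the top, at y = +80 mm (left) and y = -80 mm (right)
- probe: upright glass thermometer fixed on the hotplate between the two rings, 28 mm behind the line through their centres (x = +28 mm, y = 0 on the hotplate); 12 mm thick on a foot of 20 mm diameter and 12 mm height, 111 mm tall; origin at its foot. The straight way between the rings is blocked by it; the front edge of the hotplate is free
- ring_left (a point): centre of the left ring, on the hotplate's top (where the pan starts); axes as the hotplate
- ring_right (a point): centre of the right ring, on the hotplate's top (where the pan must go); axes as the hotplate
- pan_c (a point): centre of the round aluminium pan, 16 mm above its underside: 100 mm diameter at the rim, 90 mm at the base, 32 mm high, about 0.5 kg. Its handle sticks out along its -x axis; z up
- pan_grip (a point): middle of the pan's black handle, 90 mm from the pan's centre along the pan's -x axis and 28 mm above its underside: a bar 16 mm wide and 10 mm high, its free part running from 50 to 139 mm from the pan's centre; axes as the pan
- flask_pan_c (a point): middle of the stoppered pear-shaped glass flask standing loose in the pan, 50 mm above its underside: 68 mm across, 111 mm tall, about 0.14 kg
- jar_hot_c (a point): squat lidded jar, 44 mm across, 55 mm tall, standing on the hotplate behind the thermometer; the point is on its axis 28 mm above its underside. A bystander, to be left alone
- flask_a_c (a point): stoppered pear-shaped glass flask, 68 mm across, 111 mm tall; the point is on its axis 50 mm above its underside. A bystander, to be left alone
- flask_b_c (a point): stoppered pear-shaped glass flask, 72 mm across, 118 mm tall; the point is on its axis 50 mm above its underside. A bystander, to be left alone
- beaker_c (a point): open glass beaker, 66 mm across, 85 mm tall; the point is on its axis 42 mm above its underside. A bystander, to be left alone
- bottle_c (a point): white plastic bottle, 64 mm across, 140 mm tall; the point is on its axis 70 mm above its underside. A bystander, to be left alone
- tin_c (a point): dark steel tin, 72 mm across, 80 mm tall; the point is on its axis 40 mm above its underside. A bystander, to be left alone
- dish_c (a point): low white lidded dish, 60 mm across, 40 mm tall; the point is on its axis 20 mm above its underside. A bystander, to be left alone

How it is judged:
By the outcome, as a careful person would: the job done as asked, in the order asked, and still so for the second after the job is handed in, with the robot touching nothing.
It also fails if it takes over 72 s, if anything falls off the work surface, if the arm or the gripper's body presses on something with over 40 N, if the wrist force passes 120 N, or if a joint passes its speed limit or range.

### The arm

A 6-joint arm with a two-finger parallel gripper is mounted at the origin on the work surface. World frame = base frame: x ahead of the robot, y to its left, z up, the work surface at z = 0. Lengths are in mm, angles in rad, forces in N, time in s.
With the tool pointing down it reaches from about 350 to 850 mm from the base axis. Payload 8.1 kg.
Tool frame: the origin (TCP) lies at the very end of the fingers, on their centre line; the grasp point (between the pads) lies env.grip_depth behind it (env.grip_depth is the distance from the TCP to the grasp point, in mm); z points along the fingers, x is the direction in which the jaws open and shut, and the axes are right-handed (so a half turn about z gives the same grasp; the last joint's range is limited). The gripper opens to 93 mm and grips with 3 to 60 N. Pads are 15 mm wide; open, the fingers measure 128 mm over their backs; the gripper's body (75 mm by 188 mm) begins 65 mm behind the grasp point.
Start: joints at [-1.332, 0.13, 1.488, -0, 1.523, -0.085], TCP at [190.923, -568.818, 218.635] pointing down, gripper open.
Joint ranges: [-2.96, 2.96], [-0.89, 2.26], [0.02, 2.5], [-1.34, 4.48], [0, 2.73], [-2.66, 2.66]. Speed limits (rad/s): [2.39, 2.39, 2.79, 3.14, 3.14, 3.14].

### API

Orientations are given as a 3x3 rotation matrix whose columns are the frame's x, y, z axes.
In Python, from station import env gives the robot as it stands.
- The arm moves only by the tool arm_command, never from a script. Its argument "motion" is a list of rows, each a list of 7 numbers: the turn, a rotation vector about the tool's x, y, z in degrees, then the shift along the tool's x, y, z in mm, then the opening, from 0 (shut) to 1 (fully open). A call has 1 to 10 rows; each row shifts and turns the commanded pose from where the row before left it, along the tool's axes as they then stand; what a row does not reach is not made up. A row lasts 1/12 s, in which the tool goes at most 41.7 mm and 7.16 degrees, less where a joint would pass 70% of its speed; a pose out of reach is approached as far as the arm can. A call with a gripper value outside its range is refused whole. The fingers move at their own pace and stop on an object; "force" is the grip in N (left out, the last holds). Time passes only in rows, so rows that do not move let the fingers close. It gives the time, the measured TCP pose, the force and the opening at its end, in the units of the state.
- env.get_obs(): the state, without advancing time (a new reading comes with each control period).
- env.get_image(name): name is "side" or "top"; returns the picture (480x640x3 uint8, red, green, blue); there is no depth.
- env.calibration(name): a dict with "K" (3x3 intrinsics, pixels), "world_from_camera" (4x4, takes a point from camera to world coordinates). Camera axes: x right, y down, z forward; pixel columns grow to the right and rows downward; lengths in mm; the calibration is good to about 2 mm. A picture is of the moment at which its call begins. calibration takes no time and is no camera call.
- env.hand_in(): hands the job in, once; it reports no verdict.
The state is a dict: "time_s": time; "joint_pos": joint angles; "qd": joint speeds; "joint_torque": joint torques, N m; "position": TCP position; "tcp_rot": TCP orientation; "force": force on the tool from outside, world axes, zero at the start; "ft_torque": the same for the moment, N m; "opening": opening from 0.0 (shut) to 1.0 (fully open).
Only numpy, scipy, OpenCV 4.12 (cv2) and the standard library are available. Lean on these libraries where they do the work, as an engineer would, in place of code of your own. Each camera call takes 0.05 s, during which the arm holds its last target.

## Working session

There is one attempt and no reset: what is moved stays moved. The work goes in short steps, Python scripts to look and compute and a tool call to move; the robot and the scene stay as the last step left them, time stands still between calls to the robot, and variables do not carry over. Pictures are saved under pics/ and viewed, and the job is handed in when it is done.

Besides the shell and the picture viewer there is one more tool, called after "Request:" as name(argument=value, ...), one argument or row to a line, values as JSON. arm_command: Moves the arm, as the interface text tells. Its arguments: {"type":"object","properties":{"motion":{"type":"array","items":{"type":"array","items":{"type":"number"}}},"force":{"type":"number"}},"required":["motion"]}

```bash
ls; mkdir -p pics; python3 - <<'E'
from station import env
import cv2,numpy as np
for n in("side","top"):
    cv2.imwrite(f"pics/{n}0.png",env.get_image(n)[:,:,::-1]); c=env.calibration(n); print(n,np.round(c["K"],1).tolist(),np.round(c["world_from_camera"],3).tolist())
o=env.get_obs(); print(env.grip_depth,o["time_s"],o["position"],o["tcp_rot"],o["opening"],o["force"])
E
```

```text
pics
side [[616.3, 0.0, 320.8], [0.0, 616.3, 242.9], [0.0, 0.0, 1.0]] [[-0.971, -0.179, 0.159, 245.344], [-0.239, 0.737, -0.632, 1099.331], [-0.004, -0.652, -0.758, 1471.835], [0.0, 0.0, 0.0, 1.0]]
top [[459.2, 0.0, 322.8], [0.0, 459.2, 241.0], [0.0, 0.0, 1.0]] [[-0.072, -0.977, 0.201, 333.001], [-0.997, 0.07, -0.017, 4.172], [0.003, -0.201, -0.979, 1160.846], [0.0, 0.0, 0.0, 1.0]]
18.8 0.1 [ 190.78946208 -568.3137591   217.68131614] [[ 3.18167468e-01 -9.48034446e-01 -3.88497394e-04]
 [-9.48033086e-01 -3.18167672e-01  1.61275729e-03]
 [-1.65255678e-03 -1.44818521e-04 -9.99998624e-01]] 0.9953766794298063 [-0.27806645 -0.34260281 -0.46939697]
```

View pics/side0.png

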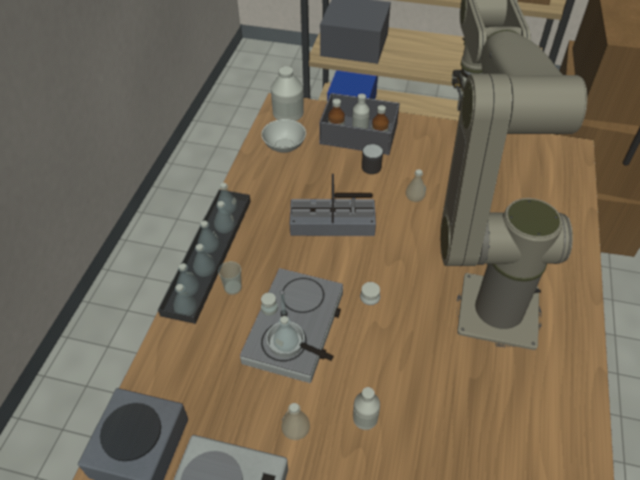

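View pics/top0.png

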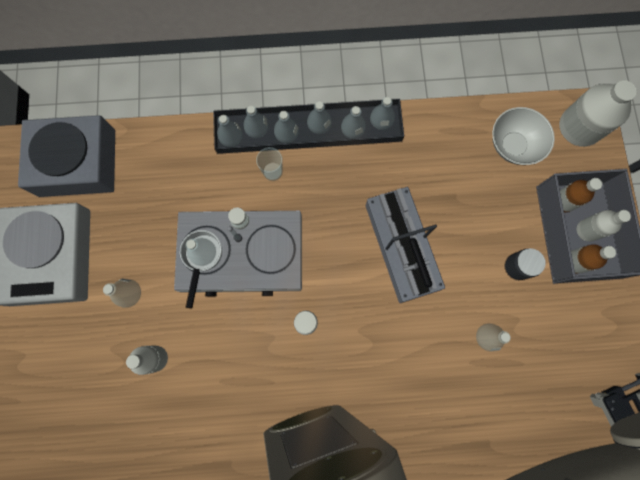

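```bash
cat > h.py <<'E'
import cv2,numpy as np
from station import env
def crop(n,src,x0,y0,x1,y1,s,out):
    im=cv2.imread(src)[y0:y1,x0:x1]; im=cv2.resize(im,None,fx=s,fy=s,interpolation=cv2.INTER_CUBIC)
    for x in range((x0//10+1)*10,x1,10):
        cv2.line(im,(int((x-x0+.5)*s),0),(int((x-x0+.5)*s),6 if x%50 else 18),(0,255,255),1)
        if x%20==0: cv2.putText(im,str(x),(int((x-x0+.5)*s)-10,16),0,.35,(0,255,255),1)
    for y in range((y0//10+1)*10,y1,10):
        cv2.line(im,(0,int((y-y0+.5)*s)),(6,int((y-y0+.5)*s)),(0,255,255),1)
        if y%20==0: cv2.putText(im,str(y),(8,int((y-y0+.5)*s)+4),0,.35,(0,255,255),1)
    cv2.imwrite(out,im)
def ray(n,px):
    c=env.calibration(n);K=np.array(c["K"]);T=np.array(c["world_from_camera"])
    d=T[:3,:3]@np.linalg.solve(K,[px[0],px[1],1.]);return T[:3,3],d
def atz(n,px,z):
    o,d=ray(n,px);return o+d*(z-o[2])/d[2]
def proj(n,P):
    c=env.calibration(n);K=np.array(c["K"]);T=np.linalg.inv(np.array(c["world_from_camera"]))
    q=K@(T[:3,:3]@np.array(P,float)+T[:3,3]);return q[:2]/q[2]
def tri(a,b):
    A=np.zeros((3,3));v=np.zeros(3)
    for n,p in(("side",a),("top",b)):
        o,d=ray(n,p);d=d/np.linalg.norm(d);M=np.eye(3)-np.outer(d,d);A+=M;v+=M@o
    return np.linalg.solve(A,v)
E
python3 - <<'E'
from h import *
crop(0,"pics/top0.png",350,175,460,310,4.4,"pics/t_con.png")
crop(0,"pics/side0.png",275,165,395,250,6,"pics/s_con.png")
crop(0,"pics/top0.png",165,195,325,345,4,"pics/t_hot.png")
crop(0,"pics/side0.png",230,260,390,390,4.5,"pics/s_hot.png")
E
```

```text
(no output)
```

View pics/t_con.png

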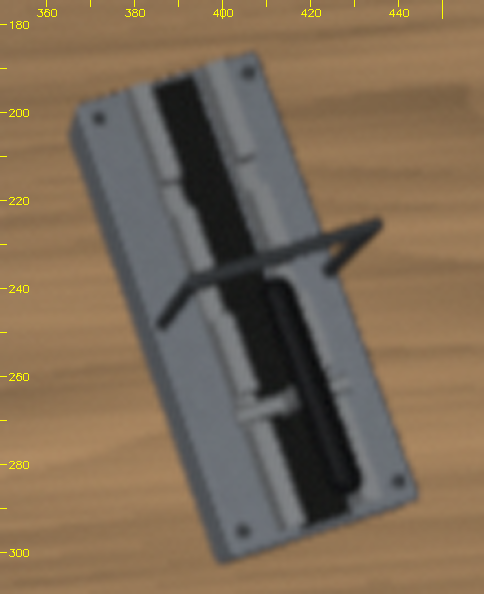

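View pics/s_con.png

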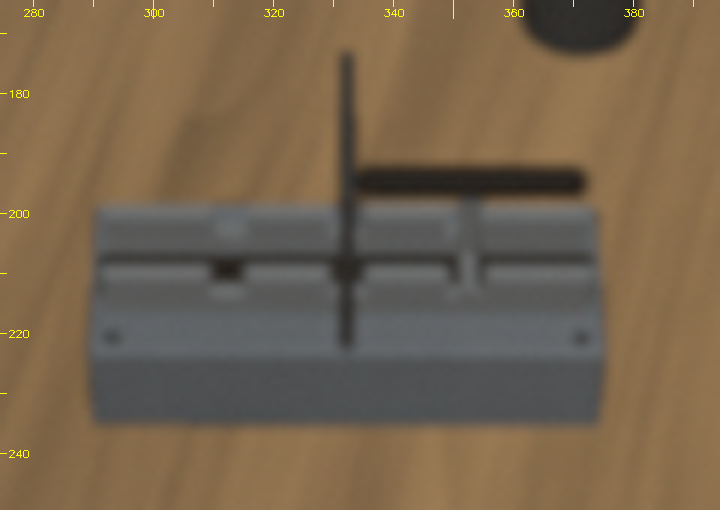

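View pics/t_hot.png

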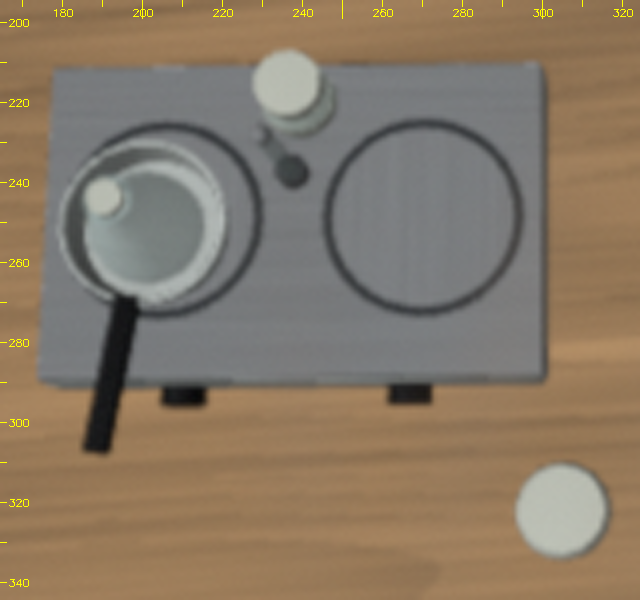

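View pics/s_hot.png

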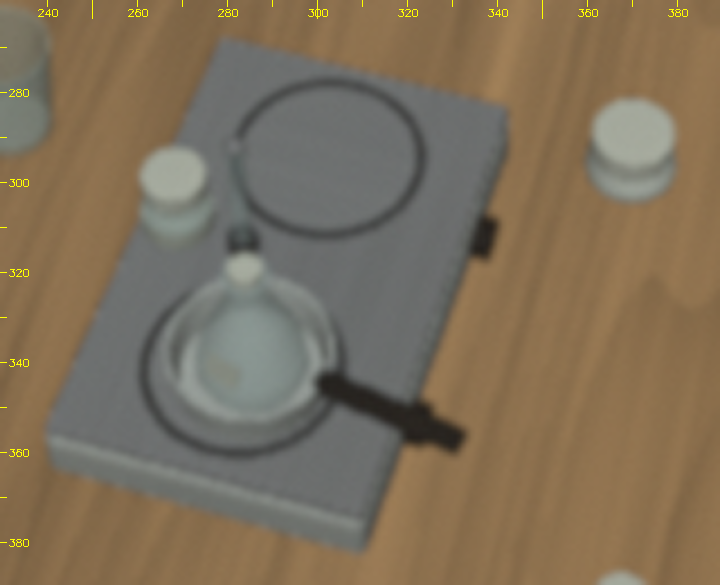

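```bash
python3 - <<'E'
from h import *
np.set_printoptions(precision=1,suppress=True)
print("handle ends top@130",atz("top",(412,240),130),atz("top",(428,285),130))
print("handle side@130",atz("side",(334,194.7),130),atz("side",(371,194.7),130))
print("screws top@60",[atz("top",p,60) for p in((371.8,201.2),(405.8,191),(440,283.5),(404.5,295.2))])
print("screws side@60",[atz("side",p,60) for p in((293,220.5),(371.2,220.5))])
print("hoop top@170",atz("top",(394,237.5),170),atz("top",(435,226),170))
print("hot corners top@50",[atz("top",p,50) for p in((178,211),(299.5,210.5),(301,289.5),(174.5,290))])
print("hot corners side@50",[atz("side",p,50) for p in((279,268),(342,284),(310,376),(240,356))])
print("ringR top",atz("top",(270,248.5),50),"side",atz("side",(302.5,294.8),50))
print("ringL top",atz("top",(205,248.5),50),"side",atz("side",(282,342),50))
print("pan rim top@82",atz("top",(199.9,250.2),82),"handle",atz("top",(195.5,270),83),atz("top",(188.5,306.5),83))
print("pan handle side",atz("side",(303,344.5),83),atz("side",(331,357.5),83))
print("probe",atz("top",(237.5,238),56),atz("side",(283,312),60),"top tip",tri((281.3,292),(229.8,227.5)))
print("dish@40",atz("top",(304.7,322),40),atz("side",(370,290),40))
E
```

```text
handle ends top@130 [ 532.1 -218.1  130. ] [ 426.7 -242.6  130. ]
handle side@130 [ 534.  -219.4  130. ] [ 423.3 -246.2  130. ]
screws top@60 [array([ 651. , -144.1,   60. ]), array([ 671.4, -231.6,   60. ]), array([ 434.6, -288.5,   60. ]), array([ 412.9, -200.4,   60. ])]
screws side@60 [array([ 647.7, -147.2,   60. ]), array([ 410.7, -204.6,   60. ])]
hoop top@170 [ 532.8 -170.4  170. ] [ 552.3 -263.9  170. ]
hot corners top@50 [array([663. , 340.5,  50. ]), array([642.7,  37.4,  50. ]), array([445.2,  45.9,  50. ]), array([465.8, 350.6,  50. ])]
hot corners side@50 [array([639.7,  37. ,  50. ]), array([446.9,  50.6,  50. ]), array([462.7, 357.5,  50. ]), array([656.2, 344.5,  50. ])]
ringR top [551.2 115.7  50. ] side [547.5 114.3  50. ]
ringL top [562.6 275.1  50. ] side [560.7 277.3  50. ]
pan rim top@82 [552.7 279.6  82. ] handle [505.6 290.5  83. ] [421.1 308.1  83. ]
pan handle side [498.2 290.7  83. ] [418.5 310.9  83. ]
probe [582.  193.5  56. ] [582.6 190.3  60. ] top tip [583.  192.5 156.9]
dish@40 [367.6  42.3  40. ] [365.4  45.2  40. ]
```

```bash
python3 - <<'E'
from h import *
np.set_printoptions(precision=1,suppress=True)
for n,a,b in(("flask right",(418.5,174),(505,338)),("bottle?",(368,392),(134,362)),("flask left",(294,407),(110,289.5)),("tin",(372,151),(532,263)),("pan flask stopper",(284.5,319),(190.5,243.5)),("jar",(268.5,298),(236.5,215))):
    print(n,tri(a,b))
E
```

```text
flask right [ 296.5 -411.7   94.5]
bottle? [305.9 411.4 137.5]
flask left [469.8 477.8 111.9]
tin [ 466.7 -510.3   75. ]
pan flask stopper [549.8 278.2 166.6]
jar [624.5 185.2 106.4]
```

Request:
arm_command(
  motion=[
    [0,0,5.1,0,0,0,1],
    [0,0,0,-12,-15,0,1],
    [0,0,0,-22,-27,0,1],
    [0,0,0,-22,-27,0,1],
    [0,0,0,-22,-27,0,1],
    [0,0,0,-22,-27,0,1],
    [0,0,0,-22,-27,0,1],
    [0,0,0,-22,-27,0,1],
    [0,0,0,-22,-27,0,1],
    [0,0,0,-22,-27,0,1],
  ],
  force=30,
)

```text
time_s: 0.93
position: [372.4, -330.6, 218.3]
tcp_rot: [[0.232, -0.973, -0.0], [-0.973, -0.232, 0.0], [-0.0, 0.0, -1.0]]
force: [0.4, -0.9, -0.4]
opening: 1.001
```

Request:
arm_command(
  motion=[
    [0,0,0,-22,-27,0,1],
    [0,0,0,-22,-27,0,1],
    [0,0,0,-15,-20,0,1],
    [0,0,0,-8,-10,0,1],
    [0,0,0,0,0,0,1],
    [0,0,0,0,0,0,1],
    [0,0,0,0,0,0,1],
  ],
)

```text
time_s: 1.52
position: [437.4, -248.0, 218.3]
tcp_rot: [[0.232, -0.973, -0.001], [-0.973, -0.232, -0.0], [-0.0, 0.001, -1.0]]
force: [0.4, -0.7, 0.1]
opening: 1.003
```

```bash
cat >> h.py <<'E'
def go(P,ang):
    o=env.get_obs();R=np.array(o["tcp_rot"]);p=np.array(o["position"])
    d=R.T@(np.array(P)-p);a=np.degrees(np.arctan2(R[1,0],R[0,0]))
    print("t",round(o["time_s"],2),"pos",p.round(1),"ang",a.round(2),"F",np.round(o["force"],1),"open",round(o["opening"],3),"| turn z",round(a-ang,2),"shift",d.round(1))
    print("zaxis",R[:,2].round(4),"j",np.round(o["joint_pos"],2))
E
python3 -c "
from h import *
go((444.5,-240.4,111.2),-76.5)
cv2.imwrite('pics/a.png',env.get_image('top')[:,:,::-1]);cv2.imwrite('pics/as.png',env.get_image('side')[:,:,::-1])
crop(0,'pics/a.png',350,175,480,345,3.5,'pics/a_t.png');crop(0,'pics/as.png',275,120,435,250,4.5,'pics/a_s.png')"
```

```text
t 1.52 pos [ 437.4 -248.   218.3] ang -76.56 F [ 0.4 -0.7  0.1] open 1.003 | turn z -0.06 shift [ -5.7  -8.7 107.1]
zaxis [-7.e-04 -0.e+00 -1.e+00] j [-0.62 -0.13  1.75 -0.    1.52  0.72]
```

View pics/a_t.png

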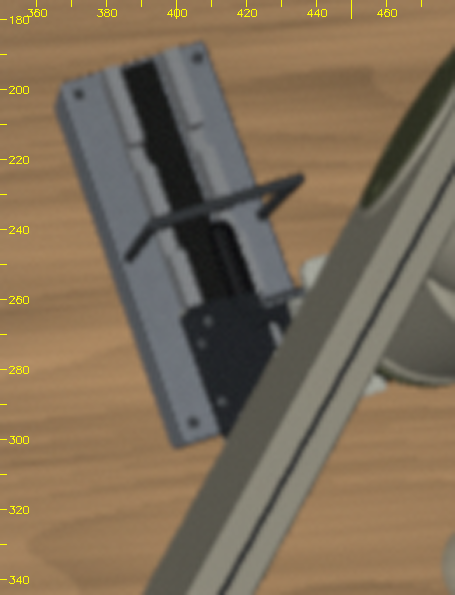

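View pics/a_s.png

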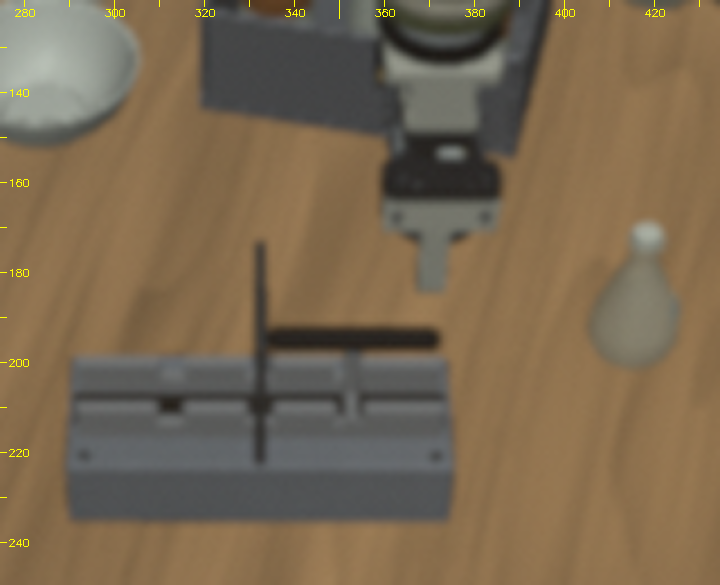

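Request:
arm_command(
  motion=[
    [0,0,0,-3,-4.5,15,1],
    [0,0,0,-3,-4,25,1],
    [0,0,0,0,0,25,1],
    [0,0,0,0,0,20,1],
    [0,0,0,0,0,14,1],
    [0,0,0,0,0,8,1],
    [0,0,0,0,0,0,1],
    [0,0,0,0,0,0,1],
  ],
)

```text
time_s: 2.28
position: [444.6, -240.3, 111.9]
tcp_rot: [[0.232, -0.973, -0.0], [-0.973, -0.232, 0.0], [-0.0, 0.0, -1.0]]
force: [0.4, 1.2, 0.9]
opening: 1.001
```

```bash
python3 -c "
from h import *
go((444.5,-240.4,111.2),-76.5)
cv2.imwrite('pics/as.png',env.get_image('side')[:,:,::-1])
crop(0,'pics/as.png',275,120,435,250,4.5,'pics/b_s.png')"
```

```text
t 2.28 pos [ 444.6 -240.3  111.9] ang -76.6 F [0.4 1.2 0.9] open 1.001 | turn z -0.1 shift [0.1 0.1 0.7]
zaxis [-2.e-04  1.e-04 -1.e+00] j [-0.6  -0.05  1.87 -0.    1.32  0.74]
```

View pics/b_s.png

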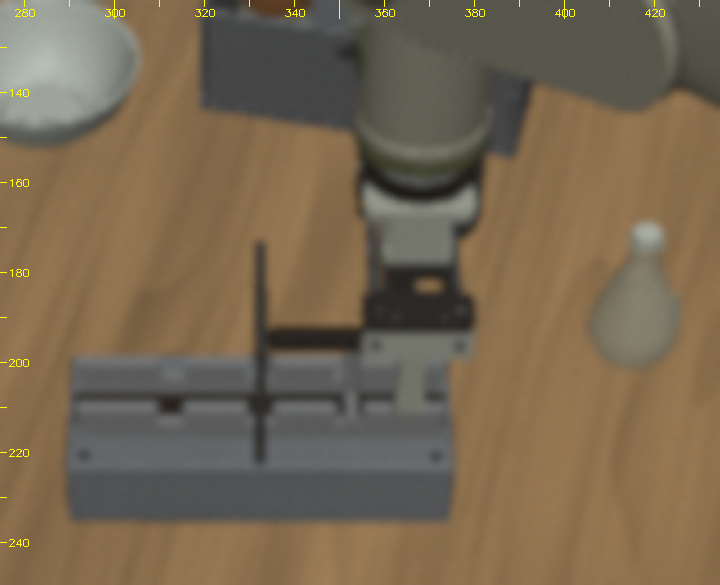

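Request:
arm_command(
  motion=[
    [0,0,0,0,0,0,0.5],
    [0,0,0,0,0,0,0.3],
    [0,0,0,0,0,0,0.15],
    [0,0,0,0,0,0,0.1],
    [0,0,0,0,0,0,0.1],
    [0,0,0,0,0,0,0.1],
    [0,0,0,0,0,0,0.1],
    [0,0,0,0,0,0,0.1],
    [0,0,0,0,0,0,0.1],
    [0,0,0,0,0,0,0.1],
  ],
  force=35,
)

```text
time_s: 3.17
position: [444.8, -239.7, 111.6]
tcp_rot: [[0.233, -0.973, -0.0], [-0.973, -0.233, 0.0], [-0.0, 0.0, -1.0]]
force: [-0.2, 0.1, -0.7]
opening: 0.335
```

Request:
arm_command(
  motion=[
    [0,0,0,0,0,0,0.1],
    [0,0,0,0,0,0,0.1],
    [0,0,0,0,0,0,0.1],
    [0,0,0,0,0,0,0.1],
    [0,0,0,0,0,0,0.1],
    [0,0,0,0,0,0,0.1],
  ],
)

```text
time_s: 3.67
position: [445.0, -240.2, 111.7]
tcp_rot: [[0.232, -0.973, 0.0], [-0.973, -0.232, -0.001], [0.001, -0.0, -1.0]]
force: [2.4, -5.6, -3.1]
opening: 0.185
```

Request:
arm_command(
  motion=[
    [0,0,0,0,0,0,0.05],
    [0,0,0,0,0,0,0.05],
    [0,0,0,0,0,-3,0.05],
    [0,0,0,0,0,-4,0.05],
    [0,0,0,0,0,-4,0.05],
    [0,0,0,0,0,-4,0.05],
    [0,0,0,0,0,-3,0.05],
    [0,0,0,0,0,0,0.05],
    [0,0,0,0,0,0,0.05],
  ],
  force=40,
)

```text
time_s: 4.42
position: [444.6, -240.1, 129.3]
tcp_rot: [[0.232, -0.973, -0.0], [-0.973, -0.232, -0.001], [0.0, 0.0, -1.0]]
force: [1.6, -6.2, -5.9]
opening: 0.185
```

```bash
python3 -c "
from h import *
go((444.5,-240.4,111.2),-76.5)
cv2.imwrite('pics/as.png',env.get_image('side')[:,:,::-1])
crop(0,'pics/as.png',275,120,435,250,4.5,'pics/c_s.png')"
```

```text
t 4.42 pos [ 444.6 -240.1  129.3] ang -76.56 F [ 1.6 -6.2 -5.9] open 0.185 | turn z -0.06 shift [ 0.3  0.2 18.1]
zaxis [-3.e-04 -5.e-04 -1.e+00] j [-0.6  -0.07  1.85 -0.    1.35  0.74]
```

View pics/c_s.png

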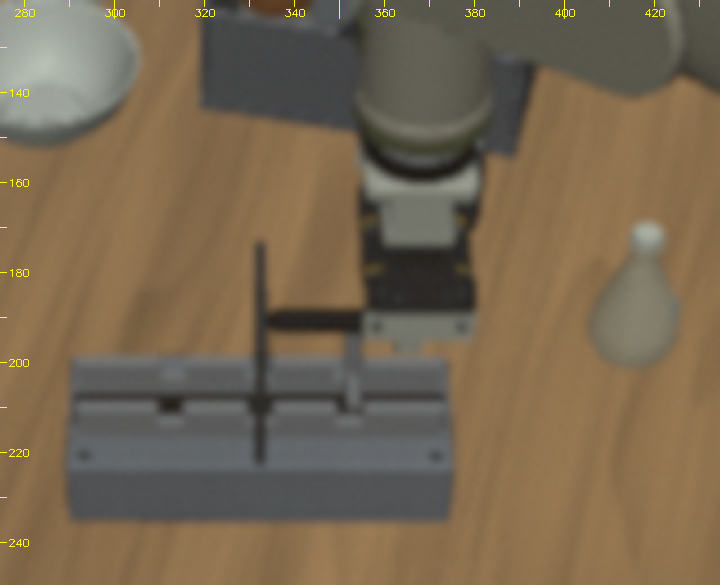

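Request:
arm_command(
  motion=[
    [0,0,0,0,-3,0,0.05],
    [0,0,0,0,-6,0,0.05],
    [0,0,0,0,-8,0,0.05],
    [0,0,0,0,-10,0,0.05],
    [0,0,0,0,-10,0,0.05],
    [0,0,0,0,-10,0,0.05],
    [0,0,0,0,-8,0,0.05],
    [0,0,0,0,-5,0,0.05],
    [0,0,0,0,-2,0,0.05],
    [0,0,0,0,0,0,0.05],
  ],
)

```text
time_s: 5.3
position: [505.0, -225.7, 128.8]
tcp_rot: [[0.233, -0.973, -0.001], [-0.973, -0.233, -0.0], [0.0, 0.001, -1.0]]
force: [1.7, -5.1, -5.6]
opening: 0.185
```

Request:
arm_command(
  motion=[
    [0,0,0,0,0,0,0.05],
    [0,0,0,0,0,0,0.05],
  ],
)

```text
time_s: 5.47
position: [504.9, -225.7, 128.9]
tcp_rot: [[0.232, -0.973, -0.001], [-0.973, -0.232, -0.0], [0.0, 0.001, -1.0]]
force: [3.1, -6.0, -6.1]
opening: 0.182
```

```bash
python3 -c "
from h import *
go((504.8,-225.9,111.2),-76.5)
cv2.imwrite('pics/as.png',env.get_image('side')[:,:,::-1])
crop(0,'pics/as.png',275,120,435,250,4.5,'pics/d_s.png')"
```

```text
t 5.47 pos [ 504.9 -225.7  128.9] ang -76.56 F [ 3.1 -6.  -6.1] open 0.182 | turn z -0.06 shift [ 0.2  0.1 17.7]
zaxis [-7.e-04 -4.e-04 -1.e+00] j [-0.51  0.06  1.72 -0.    1.35  0.82]
```

View pics/d_s.png

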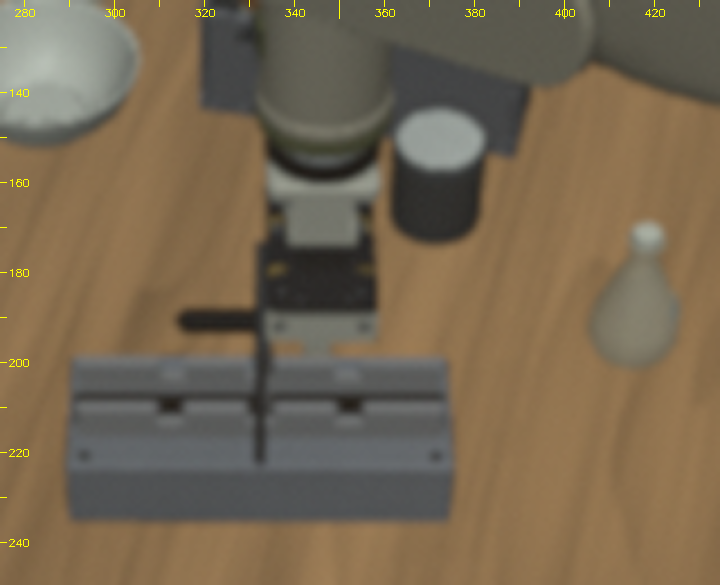

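Request:
arm_command(
  motion=[
    [0,0,0,0,0,3,0.05],
    [0,0,0,0,0,4,0.05],
    [0,0,0,0,0,4,0.05],
    [0,0,0,0,0,4,0.05],
    [0,0,0,0,0,3,0.05],
    [0,0,0,0,0,0,0.05],
    [0,0,0,0,0,0,0.05],
  ],
)

```text
time_s: 6.1
position: [505.3, -225.8, 111.7]
tcp_rot: [[0.232, -0.973, 0.0], [-0.973, -0.232, -0.001], [0.001, -0.0, -1.0]]
force: [3.2, -4.8, -2.5]
opening: 0.185
```

```bash
python3 -c "
from h import *
go((504.8,-225.9,111.2),-76.5)
cv2.imwrite('pics/as.png',env.get_image('side')[:,:,::-1])
crop(0,'pics/as.png',275,120,435,250,4.5,'pics/e_s.png')"
```

```text
t 6.1 pos [ 505.3 -225.8  111.7] ang -76.56 F [ 3.2 -4.8 -2.5] open 0.185 | turn z -0.06 shift [0.  0.5 0.5]
zaxis [ 4.e-04 -7.e-04 -1.e+00] j [-0.51  0.08  1.74 -0.    1.32  0.82]
```

View pics/e_s.png

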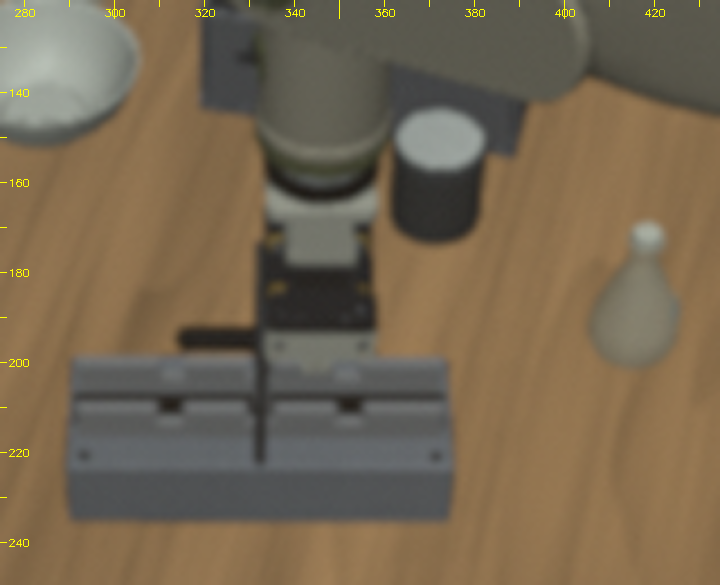

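Request:
arm_command(
  motion=[
    [0,0,0,0,0,0,0.6],
    [0,0,0,0,0,0,0.6],
    [0,0,0,0,0,0,0.6],
    [0,0,0,0,0,0,0.6],
    [0,0,0,0,0,0,0.6],
    [0,0,0,0,0,0,0.6],
    [0,0,0,0,0,-5,0.6],
    [0,0,0,0,0,-15,0.6],
    [0,0,0,0,0,-25,0.6],
    [0,0,0,0,0,-25,0.6],
  ],
)

```text
time_s: 6.98
position: [504.3, -224.8, 181.8]
tcp_rot: [[0.233, -0.973, -0.002], [-0.973, -0.233, 0.001], [-0.002, 0.002, -1.0]]
force: [0.8, -0.6, -0.4]
opening: 0.6
```

```bash
python3 -c "
from h import *
go((504.8,-225.9,111.2),-76.5)
cv2.imwrite('pics/as.png',env.get_image('side')[:,:,::-1])
cv2.imwrite('pics/at.png',env.get_image('top')[:,:,::-1])
crop(0,'pics/as.png',275,120,435,250,4.5,'pics/f_s.png')
crop(0,'pics/at.png',350,175,480,345,3.5,'pics/f_t.png')"
```

```text
t 6.98 pos [ 504.3 -224.8  181.8] ang -76.55 F [ 0.8 -0.6 -0.4] open 0.6 | turn z -0.05 shift [ 1.2 -0.3 70.6]
zaxis [-0.002   0.0012 -1.    ] j [-0.51  0.02  1.67  0.    1.45  0.82]
```

View pics/f_s.png

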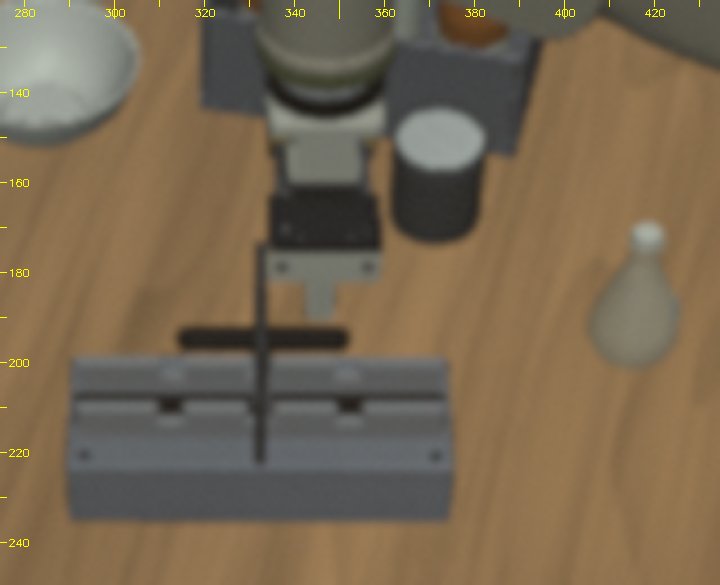

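View pics/f_t.png

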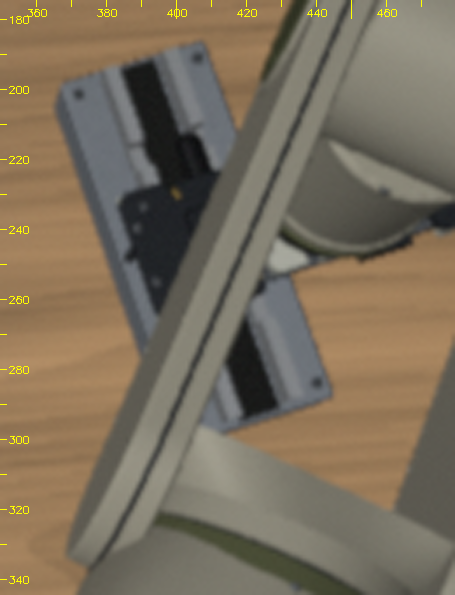

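Request:
arm_command(
  motion=[
    [0,0,0,0,0,-20,0.6],
    [0,0,0,0,0,-12,0.6],
    [0,0,0,0,-12,-5,0.6],
    [0,0,0,1,-20,0,0.6],
    [0,0,0,1,-20,0,0.6],
    [0,0,0,0,-12,0,0.6],
    [0,0,0,0,-8,0,0.6],
    [0,0,0,0,0,0,0.6],
    [0,0,0,0,0,0,0.6],
  ],
)

```text
time_s: 7.83
position: [575.4, -210.4, 218.3]
tcp_rot: [[0.233, -0.972, -0.001], [-0.972, -0.233, 0.0], [-0.0, 0.001, -1.0]]
force: [-0.1, 0.6, 0.5]
opening: 0.602
```

```bash
python3 -c "
from h import *
go((574.8,-208.6,111.7),-76.5)"
```

```text
t 7.83 pos [ 575.4 -210.4  218.3] ang -76.52 F [-0.1  0.6  0.5] open 0.602 | turn z -0.02 shift [-1.900e+00  1.000e-01  1.066e+02]
zaxis [-8.e-04  2.e-04 -1.e+00] j [-0.43  0.17  1.45 -0.    1.53  0.9 ]
```

Request:
arm_command(
  motion=[
    [0,0,0,-0.8,0,20,0.6],
    [0,0,0,0,0,25,0.6],
    [0,0,0,0,0,25,0.6],
    [0,0,0,0,0,20,0.6],
    [0,0,0,0,0,11,0.6],
    [0,0,0,0,0,5.5,0.6],
    [0,0,0,0,0,0,0.3],
    [0,0,0,0,0,0,0.05],
    [0,0,0,0,0,0,0.05],
    [0,0,0,0,0,0,0.05],
  ],
)

```text
time_s: 8.67
position: [576.5, -210.2, 114.0]
tcp_rot: [[0.233, -0.973, 0.003], [-0.973, -0.233, -0.001], [0.002, -0.002, -1.0]]
force: [0.5, 0.7, -0.1]
opening: 0.362
```

Request:
arm_command(
  motion=[
    [0,0,0,0,0,0,0.05],
    [0,0,0,0,0,0,0.05],
    [0,0,0,0,0,0,0.05],
    [0,0,0,0,0,0,0.05],
    [0,0,0,0,0,0,0.05],
    [0,0,0,0,0,0,0.05],
    [0,0,0,0,0,0,0.05],
    [0,0,0,0,0,0,0.05],
  ],
  force=40,
)

```text
time_s: 9.33
position: [575.9, -209.6, 112.8]
tcp_rot: [[0.233, -0.973, 0.001], [-0.973, -0.233, -0.0], [0.0, -0.001, -1.0]]
force: [-0.8, 2.8, 6.2]
opening: 0.186
```

```bash
python3 -c "
from h import *
go((574.8,-208.6,111.7),-76.5)
cv2.imwrite('pics/as.png',env.get_image('side')[:,:,::-1])
crop(0,'pics/as.png',275,120,435,250,4.5,'pics/g_s.png')"
```

```text
t 9.33 pos [ 575.9 -209.6  112.8] ang -76.54 F [-0.8  2.8  6.2] open 0.186 | turn z -0.04 shift [-1.2  0.8  1.1]
zaxis [ 9.e-04 -0.e+00 -1.e+00] j [-0.43  0.23  1.57  0.    1.34  0.9 ]
```

View pics/g_s.png

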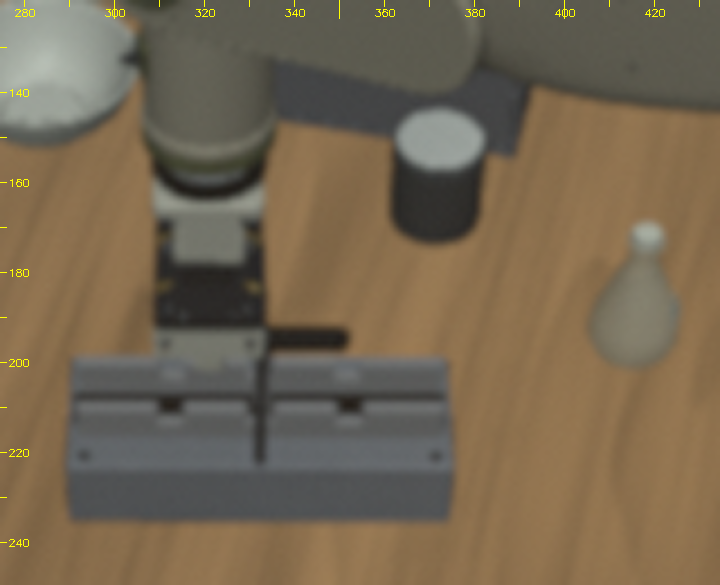

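Request:
arm_command(
  motion=[
    [0,0,0,0,0,-3,0.05],
    [0,0,0,0,0,-4,0.05],
    [0,0,0,0,0,-4,0.05],
    [0,0,0,0,0,-4,0.05],
    [0,0,0,0,0,-3,0.05],
    [0,0,0,0,0,0,0.05],
    [0,0,0,0,0,0,0.05],
  ],
)

```text
time_s: 9.97
position: [575.2, -209.6, 130.0]
tcp_rot: [[0.233, -0.973, -0.001], [-0.973, -0.233, 0.0], [-0.0, 0.0, -1.0]]
force: [-1.5, -0.8, -6.0]
opening: 0.182
```

```bash
python3 -c "
from h import *
go((574.8,-208.6,111.7),-76.5)
cv2.imwrite('pics/as.png',env.get_image('side')[:,:,::-1])
crop(0,'pics/as.png',275,120,435,250,4.5,'pics/h_s.png')"
```

```text
t 9.97 pos [ 575.2 -209.6  130. ] ang -76.55 F [-1.5 -0.8 -6. ] open 0.182 | turn z -0.05 shift [-1.1  0.1 18.3]
zaxis [-6.e-04  2.e-04 -1.e+00] j [-0.43  0.22  1.55 -0.    1.37  0.9 ]
```

View pics/h_s.png

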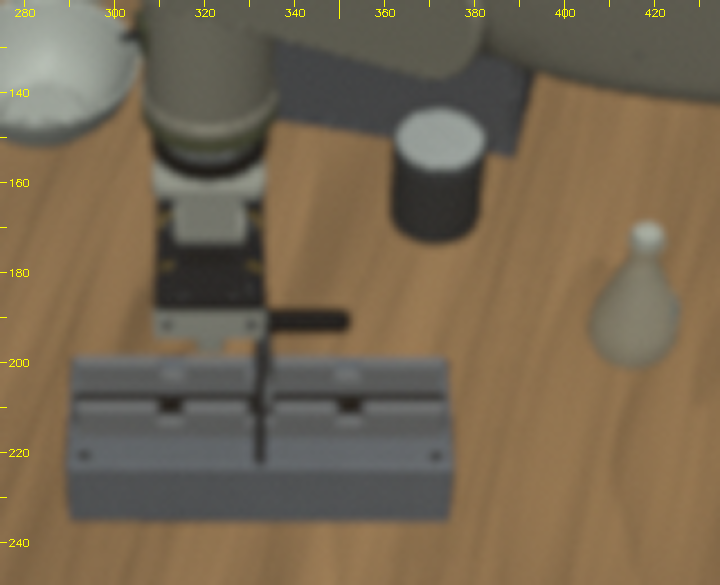

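Request:
arm_command(
  motion=[
    [0,0,0,0,-3,0,0.05],
    [0,0,0,0,-6,0,0.05],
    [0,0,0,0,-8,0,0.05],
    [0,0,0,0,-10,0,0.05],
    [0,0,0,0,-10,0,0.05],
    [0,0,0,0,-10,0,0.05],
    [0,0,0,0,-8,0,0.05],
    [0,0,0,0,-5,0,0.05],
    [0,0,0,0,-2,0,0.05],
    [0,0,0,0,0,0,0.05],
  ],
)

```text
time_s: 10.85
position: [636.4, -195.0, 130.0]
tcp_rot: [[0.233, -0.972, 0.0], [-0.972, -0.233, 0.0], [-0.0, -0.001, -1.0]]
force: [0.8, 0.9, -7.2]
opening: 0.183
```

Request:
arm_command(
  motion=[
    [0,0,0,0,0,0,0.05],
    [0,0,0,0,0,0,0.05],
  ],
)

```text
time_s: 11.02
position: [635.8, -195.2, 130.3]
tcp_rot: [[0.233, -0.973, 0.001], [-0.973, -0.233, 0.0], [-0.0, -0.001, -1.0]]
force: [0.3, 1.8, -6.5]
opening: 0.181
```

```bash
python3 -c "
from h import *
go((635.5,-195.1,111.7),-76.5)
cv2.imwrite('pics/as.png',env.get_image('side')[:,:,::-1])
crop(0,'pics/as.png',275,120,435,250,4.5,'pics/i_s.png')"
```

```text
t 11.02 pos [ 635.8 -195.2  130.3] ang -76.55 F [ 0.3  1.8 -6.5] open 0.181 | turn z -0.05 shift [-0.2  0.3 18.6]
zaxis [ 6.e-04  2.e-04 -1.e+00] j [-0.38  0.36  1.39  0.    1.4   0.96]
```

View pics/i_s.png

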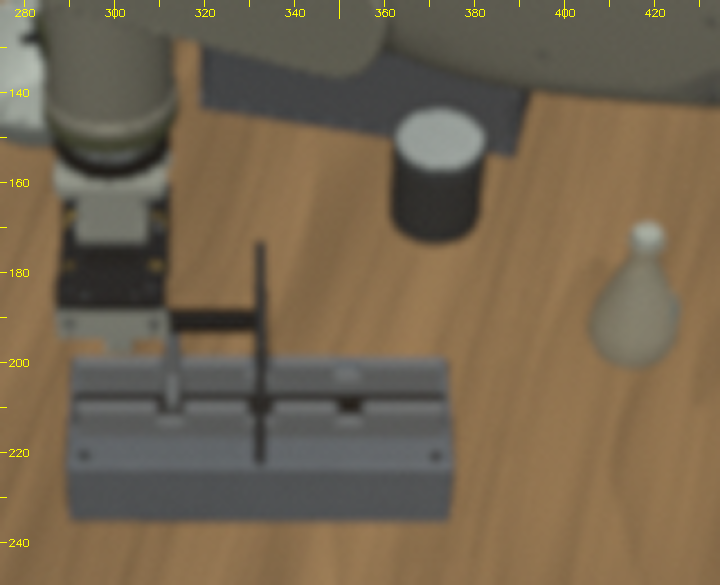

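Request:
arm_command(
  motion=[
    [0,0,0,0,0,3,0.05],
    [0,0,0,0,0,4,0.05],
    [0,0,0,0,0,4,0.05],
    [0,0,0,0,0,4,0.05],
    [0,0,0,0,0,3.5,0.05],
    [0,0,0,0,0,0,0.05],
    [0,0,0,0,0,0,0.05],
    [0,0,0,0,0,0,0.05],
  ],
)

```text
time_s: 11.73
position: [636.6, -195.2, 112.9]
tcp_rot: [[0.233, -0.973, 0.002], [-0.973, -0.233, -0.0], [0.001, -0.002, -1.0]]
force: [-0.3, 4.2, 5.0]
opening: 0.187
```

Request:
arm_command(
  motion=[
    [0,0,0,0,0,0,0.6],
    [0,0,0,0,0,0,0.6],
    [0,0,0,0,0,0,0.6],
    [0,0,0,0,0,0,0.6],
    [0,0,0,0,0,0,0.6],
    [0,0,0,0,0,0,0.6],
    [0,0,0,0,0,-5,0.6],
    [0,0,0,0,0,-15,0.6],
    [0,0,0,0,0,-25,0.6],
    [0,0,0,0,0,-25,0.6],
  ],
)

```text
time_s: 12.57
position: [634.9, -195.0, 181.5]
tcp_rot: [[0.233, -0.973, -0.002], [-0.973, -0.233, 0.001], [-0.001, 0.002, -1.0]]
force: [0.7, -0.7, -0.5]
opening: 0.597
```

```bash
python3 -c "
from h import *
go((635.5,-195.1,111.7),-76.5)
cv2.imwrite('pics/as.png',env.get_image('side')[:,:,::-1])
crop(0,'pics/as.png',275,120,435,250,4.5,'pics/j_s.png')"
```

```text
t 12.57 pos [ 634.9 -195.   181.5] ang -76.55 F [ 0.7 -0.7 -0.5] open 0.597 | turn z -0.05 shift [ 0.3 -0.7 69.8]
zaxis [-2.3e-03  9.0e-04 -1.0e+00] j [-0.38  0.32  1.33 -0.    1.49  0.96]
```

View pics/j_s.png

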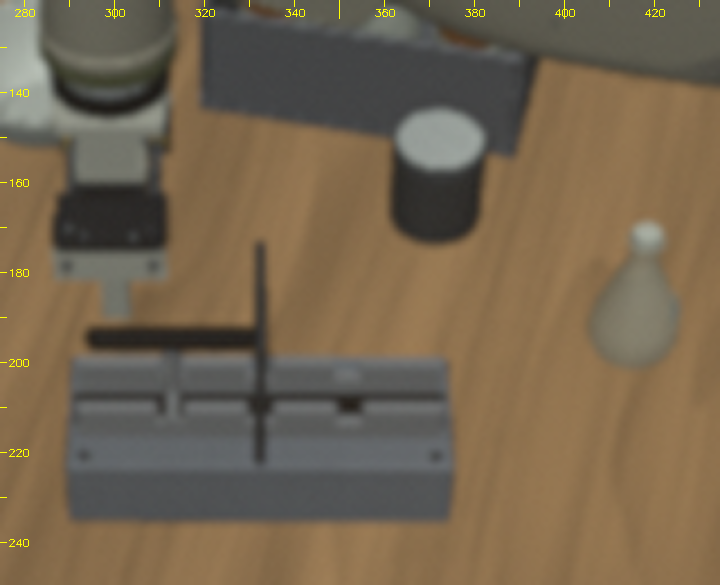

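Request:
arm_command(
  motion=[
    [0,0,0,0,0,-25,0.6],
    [0,0,6.5,0,0,-25,0.6],
    [0,0,6.5,0,0,-10,0.6],
    [0,0,6.5,0,0,0,0.6],
    [0,0,6.8,0,0,0,0.6],
    [0,0,0,-14,8,0,0.6],
    [0,0,0,-28,17,0,0.6],
    [0,0,0,-28,17,0,0.6],
    [0,0,0,-28,17,0,0.6],
    [0,0,0,-28,17,0,0.6],
  ],
)

```text
time_s: 13.45
position: [589.1, -54.5, 242.0]
tcp_rot: [[-0.223, -0.975, 0.001], [-0.975, 0.223, -0.0], [-0.0, -0.001, -1.0]]
force: [0.2, 1.4, 0.4]
opening: 0.6
```

Request:
arm_command(
  motion=[
    [0,0,0,-28,18,0,0.6],
    [0,0,0,-28,18,0,0.6],
    [0,0,0,-28,18,0,0.6],
    [0,0,0,-28,18,0,0.6],
    [0,0,0,-28,18,0,0.6],
    [0,0,0,-28,18,0,0.6],
    [0,0,0,-28,18,0,0.6],
    [0,0,0,-28,18,0,0.6],
    [0,0,0,-28,18,0,0.6],
    [0,0,0,-28,18,0,0.6],
  ],
)

```text
time_s: 14.28
position: [475.7, 258.9, 242.2]
tcp_rot: [[-0.222, -0.975, 0.001], [-0.975, 0.222, 0.0], [-0.001, -0.001, -1.0]]
force: [-0.1, -0.6, -0.0]
opening: 0.6
```

Request:
arm_command(
  motion=[
    [0,0,0,-20,12,0,0.6],
    [0,0,0,-10,6,0,0.6],
    [0,0,0,0,0,0,0.6],
    [0,0,0,0,0,0,0.6],
  ],
)

```text
time_s: 14.62
position: [465.7, 290.4, 241.8]
tcp_rot: [[-0.221, -0.975, 0.0], [-0.975, 0.221, -0.001], [0.0, -0.0, -1.0]]
force: [-1.1, -0.5, 0.3]
opening: 0.596
```

```bash
python3 -c "
from h import *
go((463.3,299.4,59.5),-102.8)
cv2.imwrite('pics/as.png',env.get_image('side')[:,:,::-1])
cv2.imwrite('pics/at.png',env.get_image('top')[:,:,::-1])
crop(0,'pics/as.png',230,230,390,390,4,'pics/k_s.png')
crop(0,'pics/at.png',145,195,325,345,4,'pics/k_t.png')"
```

```text
t 14.62 pos [465.7 290.4 241.8] ang -102.79 F [-1.1 -0.5  0.3] open 0.596 | turn z 0.01 shift [ -8.3   4.4 182.2]
zaxis [ 4.e-04 -6.e-04 -1.e+00] j [ 0.46 -0.02  1.6  -0.    1.56  2.26]
```

View pics/k_s.png

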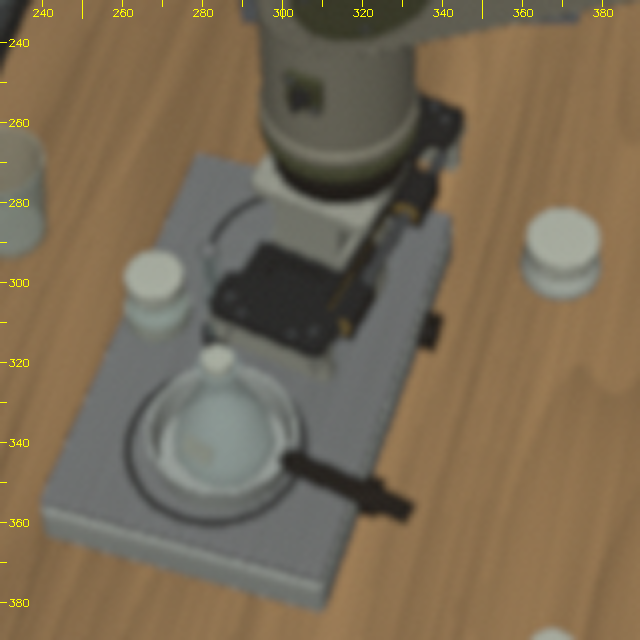

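View pics/k_t.png

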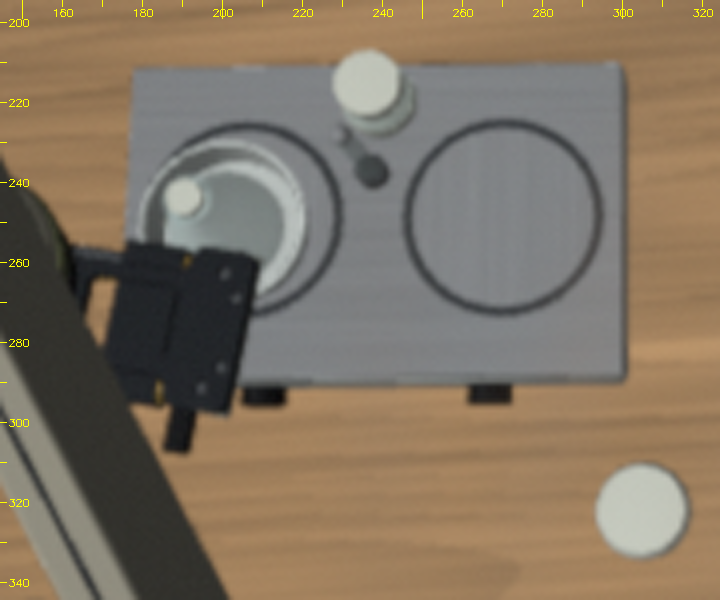

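Request:
arm_command(
  motion=[
    [0,0,0,-4,2.2,15,0.6],
    [0,0,0,-4.3,2.2,25,0.6],
    [0,0,0,0,0,30,0.6],
    [0,0,0,0,0,30,0.6],
    [0,0,0,0,0,20,0.6],
    [0,0,0,0,0,10,0.6],
    [0,0,0,0,0,6,0.6],
    [0,0,0,0,0,0,0.6],
    [0,0,0,0,0,0,0.6],
  ],
)

```text
time_s: 15.47
position: [464.1, 299.7, 106.9]
tcp_rot: [[-0.223, -0.975, 0.001], [-0.975, 0.223, 0.001], [-0.001, -0.001, -1.0]]
force: [-0.3, -0.5, 0.3]
opening: 0.602
```

```bash
python3 -c "
from h import *
go((463.3,299.4,59.5),-102.8)
cv2.imwrite('pics/as.png',env.get_image('side')[:,:,::-1])
crop(0,'pics/as.png',250,280,370,390,6,'pics/l_s.png')"
```

```text
t 15.47 pos [464.1 299.7 106.9] ang -102.89 F [-0.3 -0.5  0.3] open 0.602 | turn z -0.09 shift [ 0.5  0.8 47.4]
zaxis [ 1.5e-03  6.0e-04 -1.0e+00] j [ 0.48  0.08  1.75 -0.    1.31  2.28]
```

View pics/l_s.png

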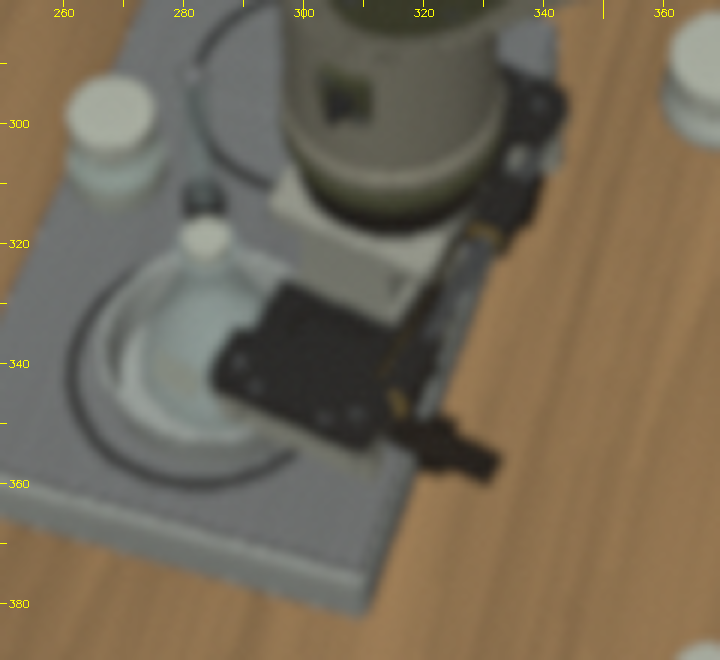

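Request:
arm_command(
  motion=[
    [0,0,0,0,0,12,0.6],
    [0,0,0,0,0,15,0.6],
    [0,0,0,0,0,12,0.6],
    [0,0,0,0,0,7,0.6],
    [0,0,0,0,0,1,0.45],
    [0,0,0,0,0,0,0.3],
    [0,0,0,0,0,0,0.3],
  ],
  force=10,
)

```text
time_s: 16.1
position: [463.4, 300.0, 59.1]
tcp_rot: [[-0.222, -0.975, 0.001], [-0.975, 0.222, 0.0], [-0.0, -0.0, -1.0]]
force: [0.6, 0.6, 0.1]
opening: 0.435
```

```bash
python3 -c "
from h import *
go((463.3,299.4,59.5),-102.8)
cv2.imwrite('pics/as.png',env.get_image('side')[:,:,::-1])
crop(0,'pics/as.png',250,280,370,390,6,'pics/m_s.png')"
```

```text
t 16.1 pos [463.4 300.   59.1] ang -102.84 F [0.6 0.6 0.1] open 0.435 | turn z -0.04 shift [ 0.6 -0.  -0.4]
zaxis [ 5.e-04  3.e-04 -1.e+00] j [0.48 0.14 1.78 0.   1.22 2.28]
```

View pics/m_s.png

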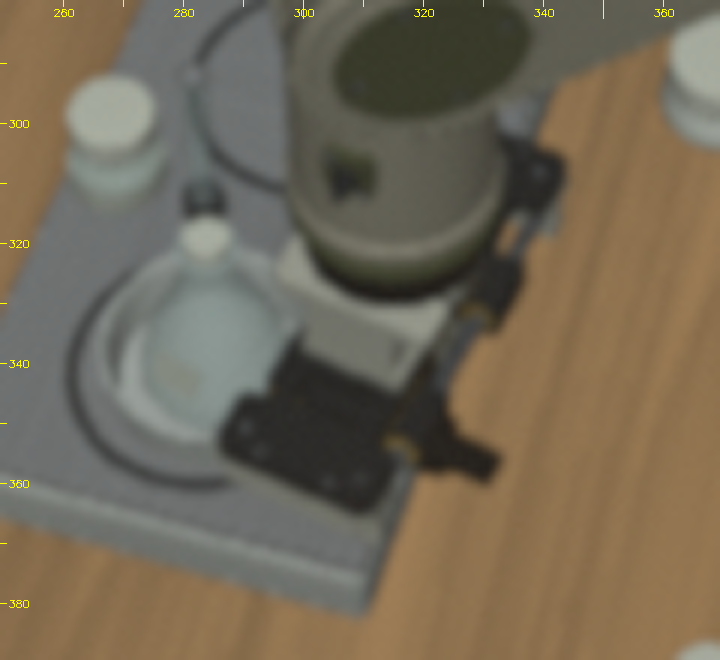

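Request:
arm_command(
  motion=[
    [0,0,0,0,0,0,0.25],
    [0,0,0,0,0,0,0.22],
    [0,0,0,0,0,0,0.2],
    [0,0,0,0,0,0,0.18],
    [0,0,0,0,0,0,0.16],
    [0,0,0,0,0,0,0.14],
    [0,0,0,0,0,0,0.1],
    [0,0,0,0,0,0,0.05],
  ],
  force=15,
)

```text
time_s: 16.82
position: [463.2, 299.6, 58.8]
tcp_rot: [[-0.222, -0.975, 0.0], [-0.975, 0.222, -0.0], [0.0, -0.0, -1.0]]
force: [-1.2, -3.2, 2.7]
opening: 0.168
```

Request:
arm_command(
  motion=[
    [0,0,0,0,0,0,0.05],
    [0,0,0,0,0,0,0.05],
    [0,0,0,0,0,0,0.05],
  ],
  force=55,
)

```text
time_s: 17.07
position: [463.2, 299.7, 58.8]
tcp_rot: [[-0.222, -0.975, 0.0], [-0.975, 0.222, -0.0], [0.0, -0.0, -1.0]]
force: [-1.5, -3.3, 4.7]
opening: 0.169
```

```bash
python3 -c "
from h import *
go((463.3,299.4,59.5),-102.8)
cv2.imwrite('pics/as.png',env.get_image('side')[:,:,::-1])
cv2.imwrite('pics/at.png',env.get_image('top')[:,:,::-1])
crop(0,'pics/as.png',250,280,370,390,6,'pics/n_s.png')
crop(0,'pics/at.png',145,195,325,345,4,'pics/n_t.png')"
```

```text
t 17.07 pos [463.2 299.7  58.8] ang -102.85 F [-1.5 -3.3  4.7] open 0.169 | turn z -0.05 shift [ 0.3 -0.2 -0.7]
zaxis [ 1.e-04 -1.e-04 -1.e+00] j [ 0.48  0.14  1.78 -0.    1.22  2.28]
```

View pics/n_s.png

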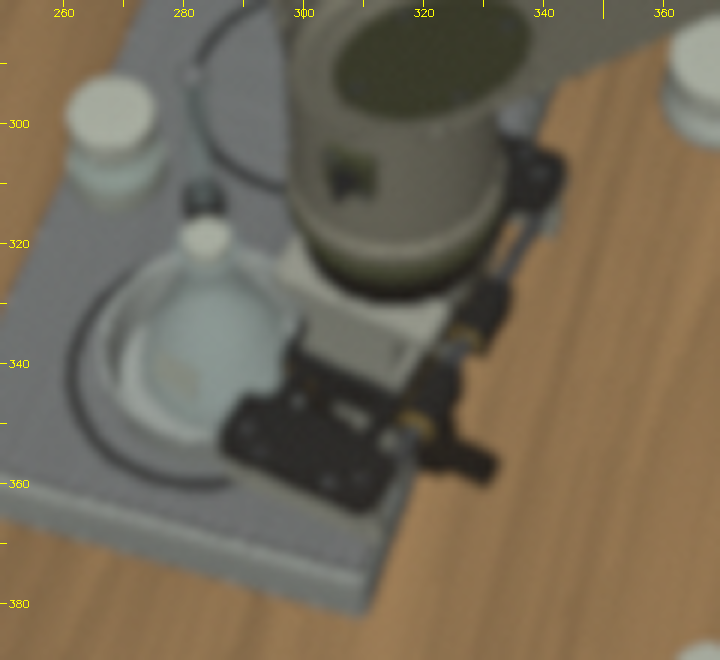

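View pics/n_t.png

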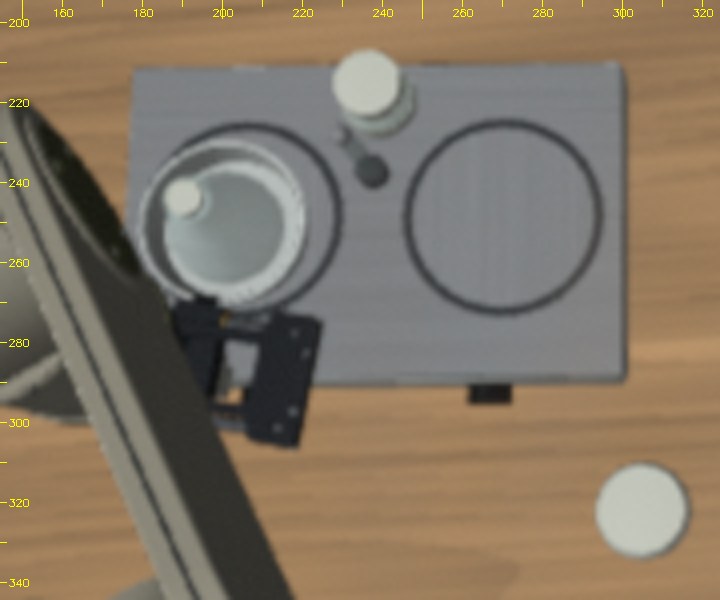

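Request:
arm_command(
  motion=[
    [0,0,0,0,0,-0.4,0.05],
    [0,0,0,0.5,0.8,0,0.05],
    [0,0,0,1,1.5,0,0.05],
    [0,0,0,1.5,2.3,0,0.05],
    [0,0,0,2,3,0,0.05],
    [0,0,0,2,3,0,0.05],
    [0,0,0,2,3,0,0.05],
    [0,0,0,2,3,0,0.05],
    [0,0,0,1.5,2,0,0.05],
    [0,0,0,0.7,1,0,0.05],
  ],
)

```text
time_s: 18.0
position: [440.5, 291.1, 58.9]
tcp_rot: [[-0.222, -0.975, -0.0], [-0.975, 0.222, -0.0], [0.0, 0.0, -1.0]]
force: [2.8, 1.9, -3.5]
opening: 0.164
```

```bash
python3 -c "
from h import *
go((463.3,299.4,59.5),-102.8)
cv2.imwrite('pics/as.png',env.get_image('side')[:,:,::-1])
crop(0,'pics/as.png',250,280,370,390,6,'pics/o_s.png')"
```

```text
t 18.0 pos [440.5 291.1  58.9] ang -102.84 F [ 2.8  1.9 -3.5] open 0.164 | turn z -0.04 shift [-13.1 -20.4  -0.6]
zaxis [-3.e-04 -1.e-04 -1.e+00] j [0.49 0.08 1.85 0.   1.22 2.28]
```

View pics/o_s.png

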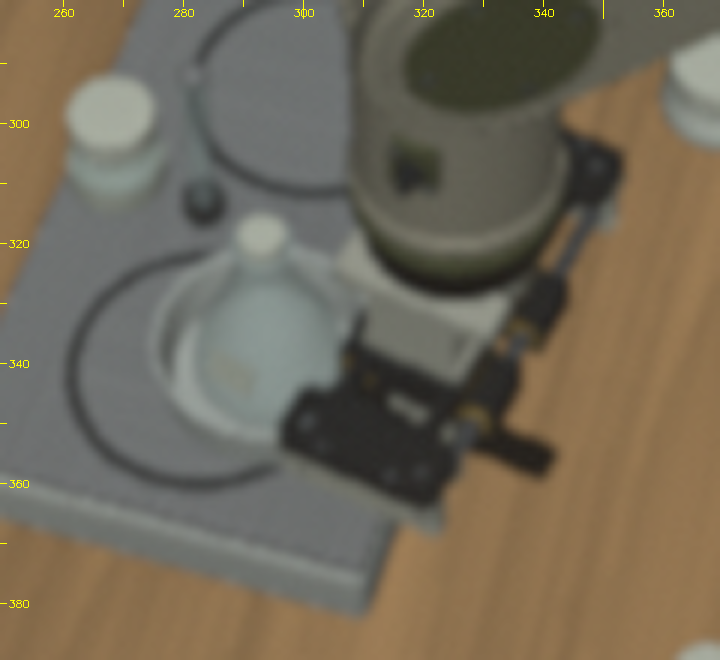

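Request:
arm_command(
  motion=[
    [0,0,0,0.5,0.8,0.2,0.05],
    [0,0,0,1,1.5,0,0.05],
    [0,0,0,2,3,0,0.05],
    [0,0,0,2,3,0,0.05],
    [0,0,0,2,3,0,0.05],
    [0,0,0,2,3,0,0.05],
    [0,0,0,1.5,2.4,0,0.05],
    [0,0,0,1.3,2,0,0.05],
    [0,0,0,1,1,0,0.05],
  ],
)

```text
time_s: 18.8
position: [418.5, 282.6, 58.9]
tcp_rot: [[-0.222, -0.975, -0.0], [-0.975, 0.222, 0.0], [-0.0, 0.0, -1.0]]
force: [2.5, 2.2, -3.2]
opening: 0.163
```

```bash
python3 -c "
from h import *
go((463.3,299.4,59.5),-102.8)
cv2.imwrite('pics/as.png',env.get_image('side')[:,:,::-1])
cv2.imwrite('pics/at.png',env.get_image('top')[:,:,::-1])
crop(0,'pics/as.png',250,280,370,390,6,'pics/p_s.png')
crop(0,'pics/at.png',145,195,325,345,4,'pics/p_t.png')"
```

```text
t 18.8 pos [418.5 282.6  58.9] ang -102.84 F [ 2.5  2.2 -3.2] open 0.163 | turn z -0.04 shift [-26.3 -39.9  -0.6]
zaxis [-0.e+00  1.e-04 -1.e+00] j [0.49 0.01 1.91 0.   1.21 2.29]
```

View pics/p_s.png

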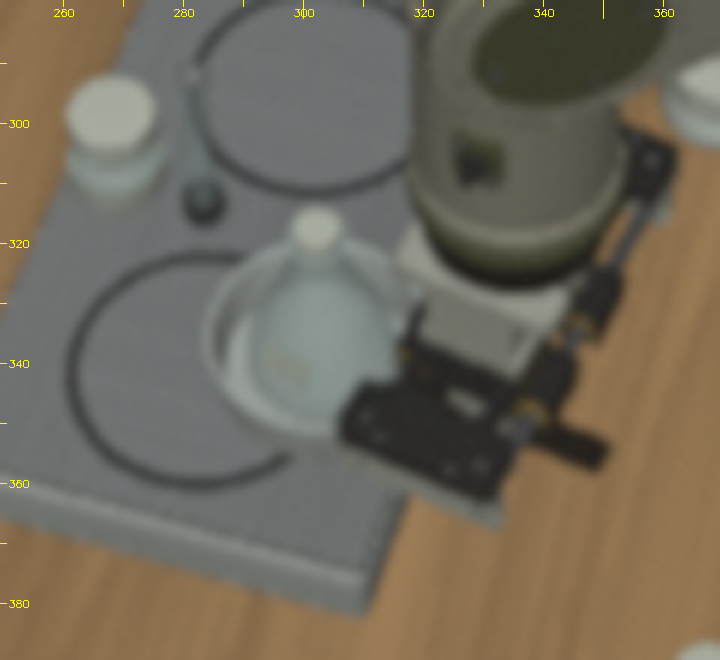

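View pics/p_t.png

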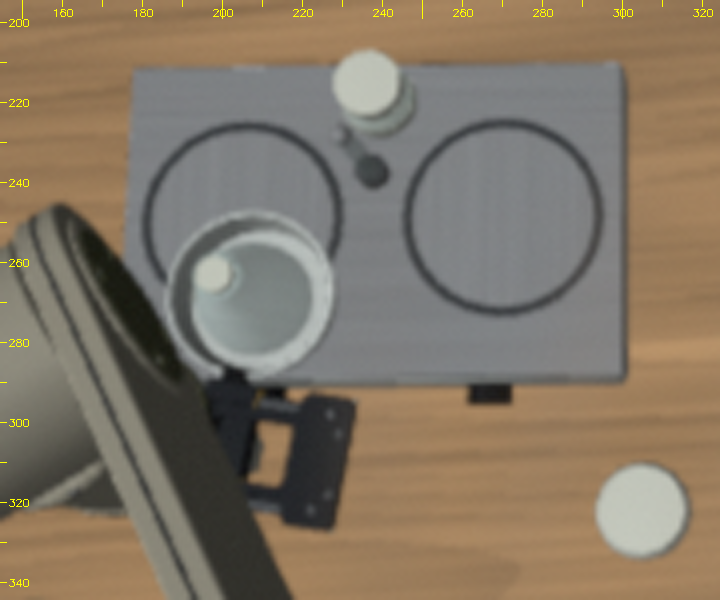

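Request:
arm_command(
  motion=[
    [0,0,0,1,-0.2,0.2,0.05],
    [0,0,0,2,-0.4,0,0.05],
    [0,0,0,3,-0.6,0,0.05],
    [0,0,0,4,-0.9,0,0.05],
    [0,0,0,4,-0.9,0,0.05],
    [0,0,0,4,-0.9,0,0.05],
    [0,0,0,4,-0.8,0,0.05],
    [0,0,0,4,-0.9,0,0.05],
    [0,0,0,3,-0.6,0,0.05],
    [0,0,0,2,-0.4,0,0.05],
  ],
)

```text
time_s: 19.73
position: [418.5, 251.0, 58.8]
tcp_rot: [[-0.222, -0.975, 0.0], [-0.975, 0.222, 0.001], [-0.001, 0.0, -1.0]]
force: [-0.5, 6.4, -0.1]
opening: 0.166
```

```bash
python3 -c "
from h import *
go((463.3,299.4,59.5),-102.8)
cv2.imwrite('pics/as.png',env.get_image('side')[:,:,::-1])
cv2.imwrite('pics/at.png',env.get_image('top')[:,:,::-1])
crop(0,'pics/as.png',250,260,390,390,5,'pics/q_s.png')
crop(0,'pics/at.png',145,195,325,345,4,'pics/q_t.png')"
```

```text
t 19.73 pos [418.5 251.   58.8] ang -102.85 F [-0.5  6.4 -0.1] open 0.166 | turn z -0.05 shift [-57.1 -32.9  -0.6]
zaxis [ 1.e-04  6.e-04 -1.e+00] j [ 0.43 -0.03  1.96  0.    1.21  2.23]
```

View pics/q_s.png

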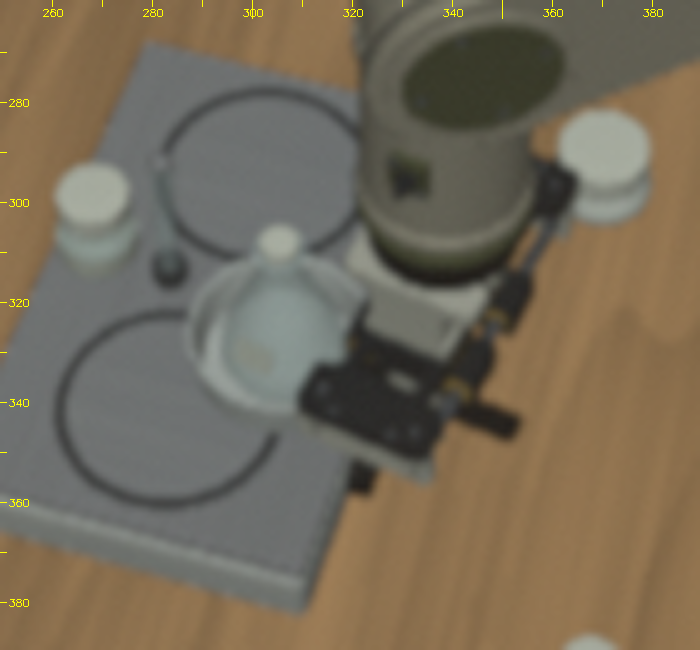

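View pics/q_t.png

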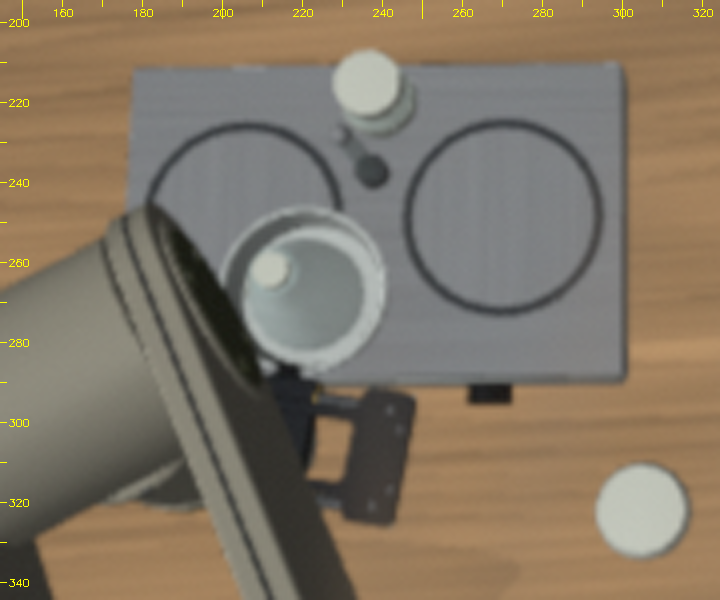

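```bash
python3 -c "
from h import *
print(atz('top',(220.4,267.3),82), proj('top',(508,248.5,82)))"
```

```text
[508.03657018 231.89246245  82.        ] [213.37999363 267.81149536]
```

Request:
arm_command(
  motion=[
    [0,0,0,2,-0.4,0,0.05],
    [0,0,0,3,-0.6,0,0.05],
    [0,0,0,4,-0.9,0,0.05],
    [0,0,0,4,-0.9,0,0.05],
    [0,0,0,4,-0.9,0,0.05],
    [0,0,0,4,-0.8,0,0.05],
    [0,0,0,4,-0.9,0,0.05],
    [0,0,0,4,-0.8,0,0.05],
    [0,0,0,3,-0.6,0,0.05],
    [0,0,0,2,-0.4,0,0.05],
  ],
)

```text
time_s: 20.67
position: [418.0, 216.4, 58.9]
tcp_rot: [[-0.222, -0.975, 0.0], [-0.975, 0.222, 0.001], [-0.001, -0.0, -1.0]]
force: [-1.0, 5.6, -0.3]
opening: 0.164
```

```bash
python3 -c "
from h import *
go((463.3,299.4,59.5),-102.8)
cv2.imwrite('pics/as.png',env.get_image('side')[:,:,::-1])
cv2.imwrite('pics/at.png',env.get_image('top')[:,:,::-1])
crop(0,'pics/as.png',250,260,390,390,5,'pics/r_s.png')
crop(0,'pics/at.png',145,195,325,345,4,'pics/r_t.png')"
```

```text
t 20.67 pos [418.  216.4  58.9] ang -102.85 F [-1.   5.6 -0.3] open 0.164 | turn z -0.05 shift [-91.  -25.7  -0.6]
zaxis [ 3.e-04  6.e-04 -1.e+00] j [ 0.37 -0.08  2.01  0.    1.22  2.16]
```

View pics/r_s.png

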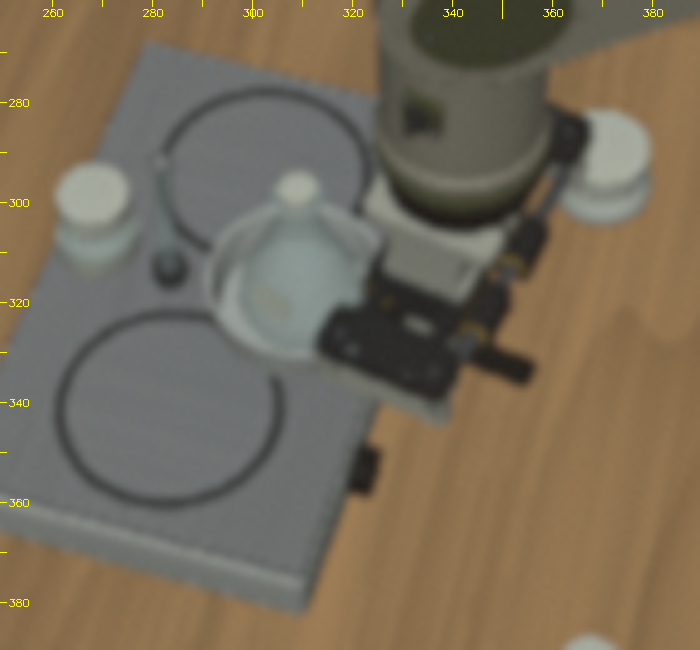

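View pics/r_t.png

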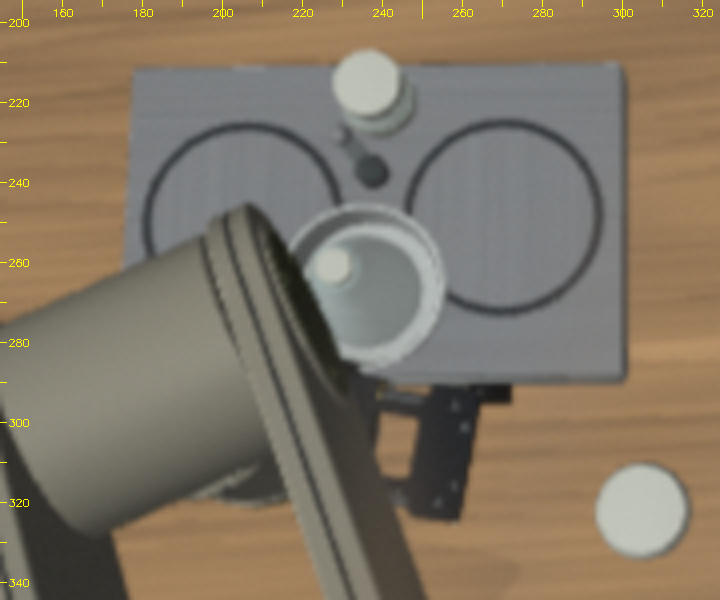

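Request:
arm_command(
  motion=[
    [0,0,0,2,-0.4,0,0.05],
    [0,0,0,3,-0.6,0,0.05],
    [0,0,0,4,-0.9,0,0.05],
    [0,0,0,4,-0.9,0,0.05],
    [0,0,0,4,-0.9,0,0.05],
    [0,0,0,4,-0.8,0,0.05],
    [0,0,0,4,-0.9,0,0.05],
    [0,0,0,4,-0.8,0,0.05],
    [0,0,0,3,-0.6,0,0.05],
    [0,0,0,2,-0.4,0,0.05],
  ],
)

```text
time_s: 21.6
position: [417.5, 181.7, 58.9]
tcp_rot: [[-0.222, -0.975, 0.0], [-0.975, 0.222, 0.001], [-0.001, -0.0, -1.0]]
force: [-0.3, 5.8, 2.4]
opening: 0.163
```

Request:
arm_command(
  motion=[
    [0,0,0,2,-0.4,0,0.05],
    [0,0,0,3,-0.6,0,0.05],
    [0,0,0,4,-0.9,0,0.05],
    [0,0,0,4,-0.9,0,0.05],
    [0,0,0,4,-0.8,0,0.05],
    [0,0,0,4,-0.9,0,0.05],
    [0,0,0,4,-0.9,0,0.05],
    [0,0,0,4,-0.8,0,0.05],
    [0,0,0,3,-0.6,0,0.05],
    [0,0,0,1,-0.2,0,0.05],
  ],
)

```text
time_s: 22.43
position: [416.9, 147.9, 58.9]
tcp_rot: [[-0.222, -0.975, 0.0], [-0.975, 0.222, 0.001], [-0.001, 0.0, -1.0]]
force: [0.0, 6.5, 2.8]
opening: 0.163
```

```bash
python3 -c "
from h import *
go((463.3,299.4,59.5),-102.8)
cv2.imwrite('pics/as.png',env.get_image('side')[:,:,::-1])
cv2.imwrite('pics/at.png',env.get_image('top')[:,:,::-1])
crop(0,'pics/as.png',250,260,390,390,5,'pics/s_s.png')
crop(0,'pics/at.png',145,195,325,345,4,'pics/s_t.png')"
```

```text
t 22.43 pos [416.9 147.9  58.9] ang -102.85 F [0.  6.5 2.8] open 0.163 | turn z -0.05 shift [-158.   -11.6   -0.5]
zaxis [ 1.e-04  6.e-04 -1.e+00] j [ 0.22 -0.16  2.08  0.    1.22  2.02]
```

View pics/s_s.png

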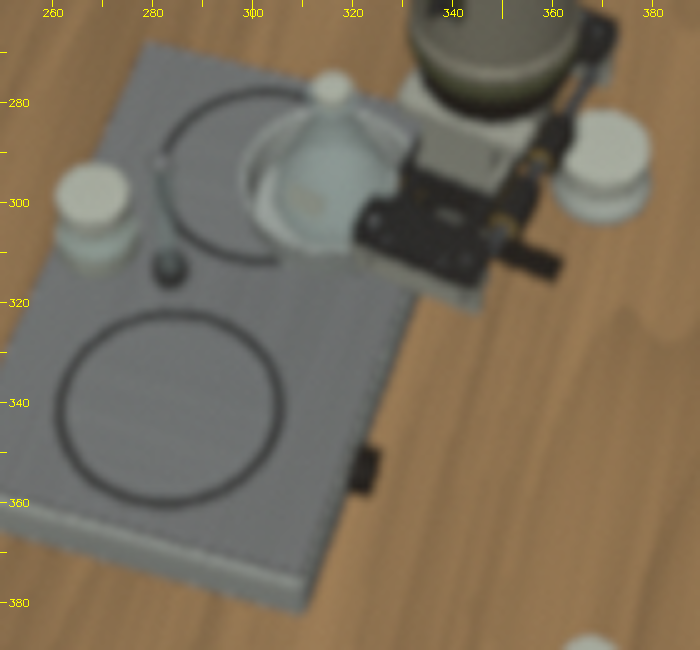

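View pics/s_t.png

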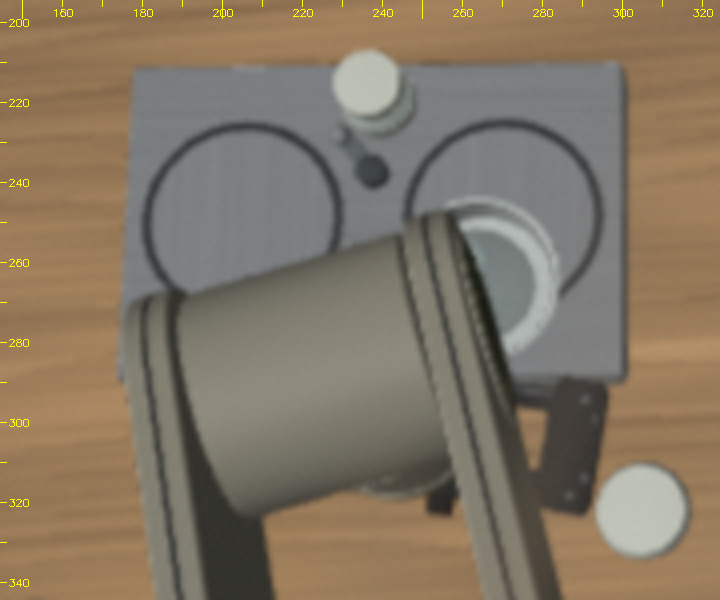

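```bash
python3 -c "
from h import *
print(atz('top',(263.7,264.8),82), proj('top',(549.5,115,82)),proj('side',(549.5,115,82)))"
```

```text
[506.69366472 129.33082215  82.        ] [268.86706577 246.70365421] [301.43659657 288.1199864 ]
```

Request:
arm_command(
  motion=[
    [0,0,0,0.1,-1,-0.1,0.05],
    [0,0,0,0.2,-2,0,0.05],
    [0,0,0,0.3,-3,0,0.05],
    [0,0,0,0.4,-4,0,0.05],
    [0,0,0,0.4,-4,0,0.05],
    [0,0,0,0.4,-4,0,0.05],
    [0,0,0,0.4,-4,0,0.05],
    [0,0,0,0.4,-4,0,0.05],
    [0,0,0,0.3,-4,0,0.05],
    [0,0,0,0.2,-3,0,0.05],
  ],
)

```text
time_s: 23.37
position: [446.2, 137.5, 58.6]
tcp_rot: [[-0.223, -0.975, -0.005], [-0.975, 0.223, -0.0], [0.001, 0.005, -1.0]]
force: [-12.5, 4.6, 12.5]
opening: 0.165
```

Request:
arm_command(
  motion=[
    [0,0,0,0.3,-3,0,0.05],
    [0,0,0,0.3,-3,0,0.05],
    [0,0,0,0.2,-2,0,0.05],
    [0,0,0,0,-1,0,0.05],
    [0,0,0,0,0,0,0.05],
    [0,0,0,0,0,0,0.05],
  ],
)

```text
time_s: 23.87
position: [454.9, 134.7, 58.6]
tcp_rot: [[-0.222, -0.975, -0.005], [-0.975, 0.222, -0.0], [0.001, 0.005, -1.0]]
force: [-10.5, 3.3, 11.1]
opening: 0.162
```

```bash
python3 -c "
from h import *
go((463.3,299.4,59.5),-102.8)
cv2.imwrite('pics/as.png',env.get_image('side')[:,:,::-1])
cv2.imwrite('pics/at.png',env.get_image('top')[:,:,::-1])
crop(0,'pics/as.png',260,260,370,350,6.5,'pics/u_s.png')
crop(0,'pics/at.png',205,200,325,320,5,'pics/u_t.png')"
```

```text
t 23.87 pos [454.9 134.7  58.6] ang -102.86 F [-10.5   3.3  11.1] open 0.162 | turn z -0.06 shift [-162.4   28.4   -1. ]
zaxis [-4.7e-03 -3.0e-04 -1.0e+00] j [ 0.18 -0.06  1.99  0.    1.22  1.97]
```

View pics/u_s.png

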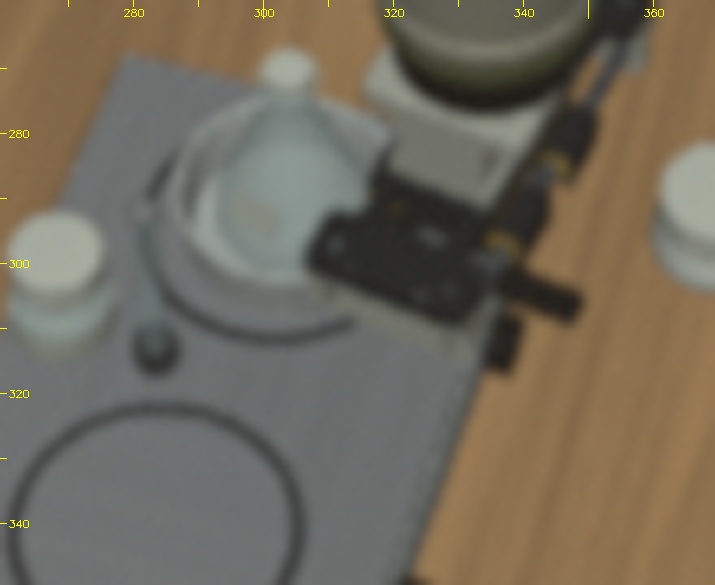

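View pics/u_t.png

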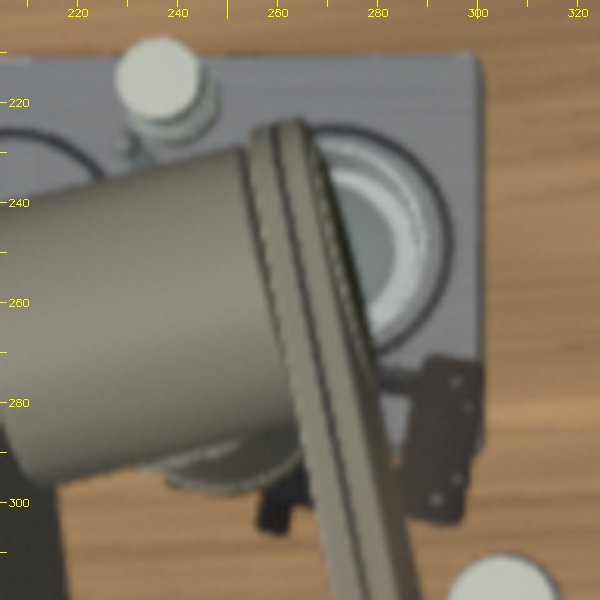

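```bash
cat >> h.py <<'E'
def overlay(cands,out,src=('pics/as.png','pics/at.png'),boxes=((255,255,345,325),(225,205,315,295)),s=7):
    for n,f,b,tag in(("side",src[0],boxes[0],"s"),("top",src[1],boxes[1],"t")):
        im=cv2.imread(f)[b[1]:b[3],b[0]:b[2]];im=cv2.resize(im,None,fx=s,fy=s,interpolation=cv2.INTER_CUBIC)
        for (c,r,z,col) in cands:
            pts=np.array([proj(n,(c[0]+r*np.cos(t),c[1]+r*np.sin(t),z)) for t in np.linspace(0,6.283,90)])
            pts=((pts-[b[0],b[1]]+.5)*s).astype(int)
            for p in pts: cv2.circle(im,tuple(int(v) for v in p),1,col,-1)
        cv2.imwrite(f"pics/{out}_{tag}.png",im)
E
python3 -c "
from h import *
overlay([((549.5,114.5),50,82,(0,0,255)),((549.5,115),62,50,(0,255,0))],'ov1')"
```

```text
(no output)
```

View pics/ov1_s.png

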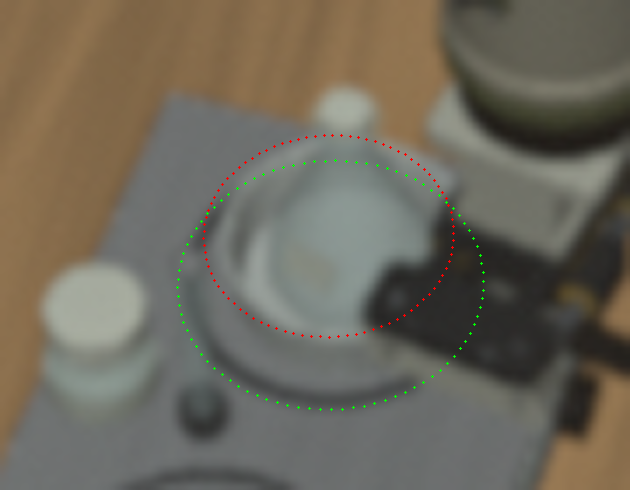

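View pics/ov1_t.png

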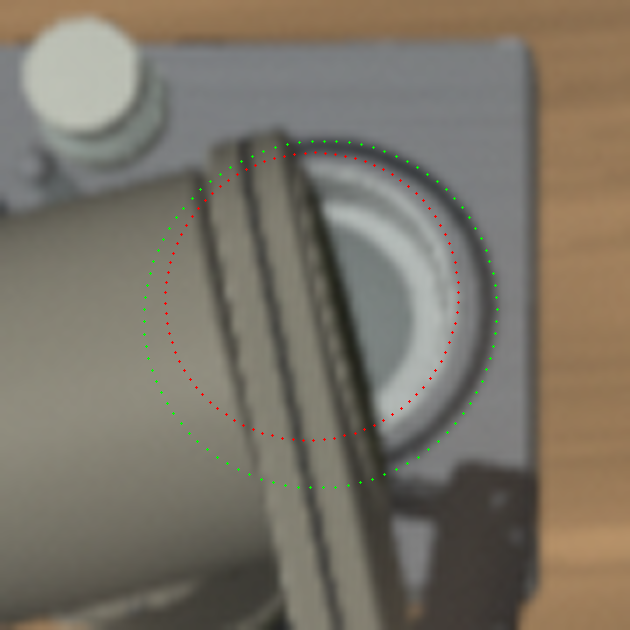

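Request:
arm_command(
  motion=[
    [0,0,0,0,0,-0.2,0.05],
    [0,0,0,0,0,-0.2,0.05],
    [0,0,0,0,0,0,0.05],
  ],
)

```text
time_s: 24.22
position: [454.9, 134.7, 58.8]
tcp_rot: [[-0.222, -0.975, -0.004], [-0.975, 0.222, -0.0], [0.001, 0.004, -1.0]]
force: [-9.2, 5.0, 9.0]
opening: 0.165
```

```bash
python3 -c "
from h import *
go((463.3,299.4,59.5),-102.8);print(env.get_obs()['ft_torque'])"
```

```text
t 24.22 pos [454.9 134.7  58.8] ang -102.85 F [-9.2  5.   9. ] open 0.165 | turn z -0.05 shift [-162.4   28.5   -0.8]
zaxis [-4.4e-03 -3.0e-04 -1.0e+00] j [ 0.18 -0.07  1.99  0.    1.22  1.97]
[0.58880454 1.47848369 0.00978274]
```

Request:
arm_command(
  motion=[
    [0,0,0,0,0,-0.2,0.05],
    [0,0,0,0,0,-0.1,0.05],
    [0,0,0,0,-1,0,0.05],
    [0,0,0,0,-1,0,0.05],
    [0,0,0,0.2,-0.8,0,0.05],
    [0,0,0,0,0,0,0.05],
    [0,0,0,0,0,0,0.05],
  ],
)

```text
time_s: 24.8
position: [457.5, 133.8, 58.8]
tcp_rot: [[-0.222, -0.975, -0.005], [-0.975, 0.222, -0.001], [0.002, 0.005, -1.0]]
force: [-8.4, 1.9, 7.5]
opening: 0.168
```

```bash
python3 -c "
from h import *
go((463.3,299.4,59.5),-102.8);print(env.get_obs()['ft_torque'])
cv2.imwrite('pics/as.png',env.get_image('side')[:,:,::-1])
cv2.imwrite('pics/at.png',env.get_image('top')[:,:,::-1])
overlay([((549.5,114.5),50,82,(0,0,255)),((549.5,115),62,50,(0,255,0))],'ov2')"
```

```text
t 24.8 pos [457.5 133.8  58.8] ang -102.85 F [-8.4  1.9  7.5] open 0.168 | turn z -0.05 shift [-162.8   31.2   -0.8]
zaxis [-4.7e-03 -5.0e-04 -1.0e+00] j [ 0.18 -0.06  1.99  0.    1.22  1.97]
[0.58199444 1.40756872 0.08751813]
```

View pics/ov2_s.png

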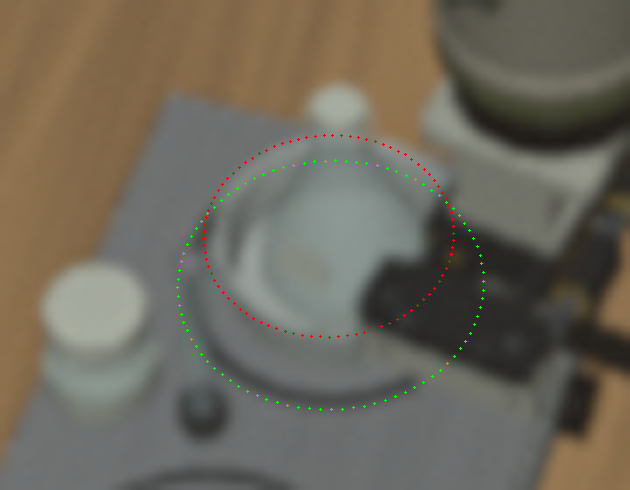

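View pics/ov2_t.png

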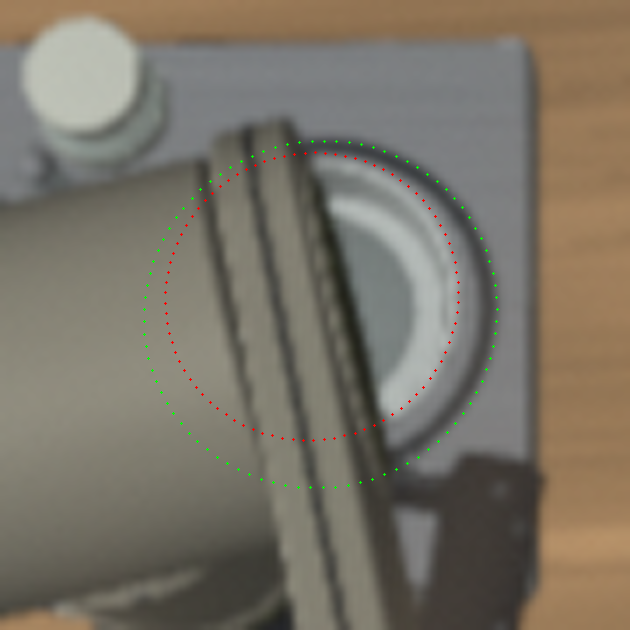

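Request:
arm_command(
  motion=[
    [0,0,0,0,0.5,-0.1,0.05],
    [0,0,0,0,0.5,-0.1,0.05],
    [0,0,0,0,0.3,0,0.05],
    [0,0,0,0,0,0,0.05],
  ],
)

```text
time_s: 25.23
position: [457.5, 133.7, 58.9]
tcp_rot: [[-0.222, -0.975, -0.002], [-0.975, 0.222, -0.001], [0.001, 0.002, -1.0]]
force: [-3.0, 0.7, -2.1]
opening: 0.167
```

Request:
arm_command(
  motion=[
    [0,0,0,0,0,0,0.25],
    [0,0,0,0,0,0,0.35],
    [0,0,0,0,0,0,0.5],
    [0,0,0,0,0,0,0.6],
    [0,0,0,0,0,0,0.6],
    [0,0,0,0,0,0,0.6],
    [0,0,0,0,0,0,0.6],
  ],
)

```text
time_s: 25.82
position: [458.5, 134.1, 59.8]
tcp_rot: [[-0.222, -0.975, 0.0], [-0.975, 0.222, 0.0], [-0.0, -0.0, -1.0]]
force: [-0.2, -0.6, 0.6]
opening: 0.582
```

```bash
python3 -c "
from h import *
go((463.3,299.4,59.5),-102.8)
cv2.imwrite('pics/as.png',env.get_image('side')[:,:,::-1])
crop(0,'pics/as.png',260,260,370,350,6.5,'pics/v_s.png')"
```

```text
t 25.82 pos [458.5 134.1  59.8] ang -102.85 F [-0.2 -0.6  0.6] open 0.582 | turn z -0.05 shift [-162.3   32.1    0.3]
zaxis [ 3.e-04  0.e+00 -1.e+00] j [ 0.18 -0.06  1.99 -0.    1.22  1.97]
```

View pics/v_s.png

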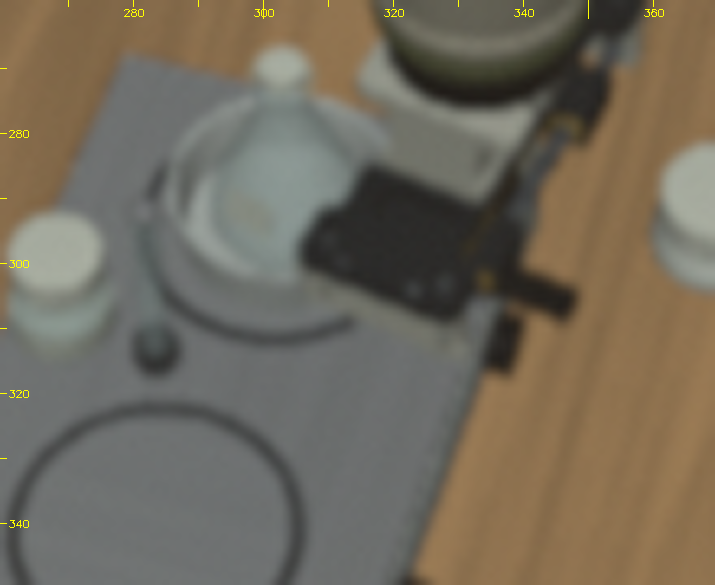

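Request:
arm_command(
  motion=[
    [0,0,0,0,0,-3,0.6],
    [0,0,0,0,0,-8,0.6],
    [0,0,0,0,0,-15,0.6],
    [0,0,0,0,0,-25,0.6],
    [0,0,0,0,0,-30,0.6],
    [0,0,0,0,0,-30,0.6],
    [0,0,0,0,0,-30,0.6],
    [0,0,0,0,0,-20,0.6],
    [0,0,0,0,0,-10,0.6],
    [0,0,0,0,0,0,0.6],
  ],
)

```text
time_s: 26.7
position: [459.9, 134.4, 234.0]
tcp_rot: [[-0.222, -0.975, 0.005], [-0.975, 0.222, 0.001], [-0.002, -0.005, -1.0]]
force: [0.2, 0.2, 0.2]
opening: 0.6
```

Request:
arm_command(
  motion=[
    [0,0,0,15,10,0,0.6],
    [0,0,0,30,10,0,0.6],
    [0,0,0,35,10,0,0.6],
    [0,0,0,35,10,0,0.6],
    [0,0,0,35,10,0,0.6],
    [0,0,0,35,0,0,0.6],
    [0,0,0,25,0,0,0.6],
    [0,0,0,10,0,0,0.6],
    [0,0,0,0,0,0,0.6],
    [0,0,0,0,0,0,0.6],
  ],
)

```text
time_s: 27.53
position: [360.0, -69.3, 229.2]
tcp_rot: [[-0.224, -0.975, -0.002], [-0.975, 0.224, 0.001], [-0.001, 0.002, -1.0]]
force: [1.1, 0.5, 0.4]
opening: 0.6
```

```bash
python3 -c "
from h import *
go((463.3,299.4,59.5),-102.8)
cv2.imwrite('pics/as.png',env.get_image('side')[:,:,::-1])
cv2.imwrite('pics/at.png',env.get_image('top')[:,:,::-1])
overlay([((549.5,115),62,50,(0,255,0)),((549.5,115),50,82,(0,0,255))],'ov3')"
```

```text
t 27.53 pos [360.  -69.3 229.2] ang -102.96 F [1.1 0.5 0.4] open 0.6 | turn z -0.16 shift [-382.4  -18.3  169.9]
zaxis [-0.002  0.001 -1.   ] j [-0.33 -0.55  2.06  0.    1.64  1.47]
```

View pics/ov3_s.png

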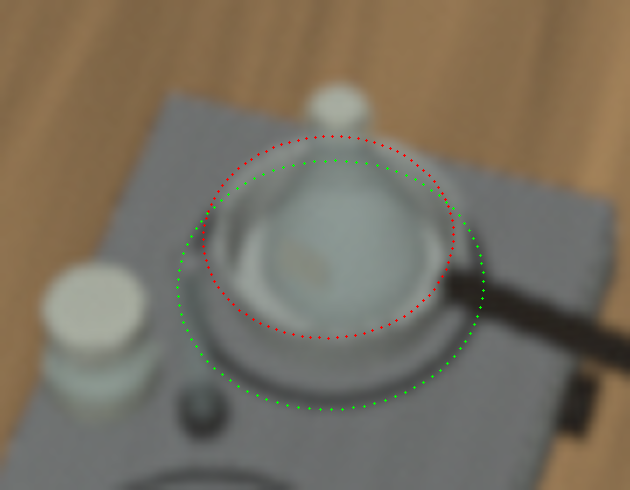

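View pics/ov3_t.png

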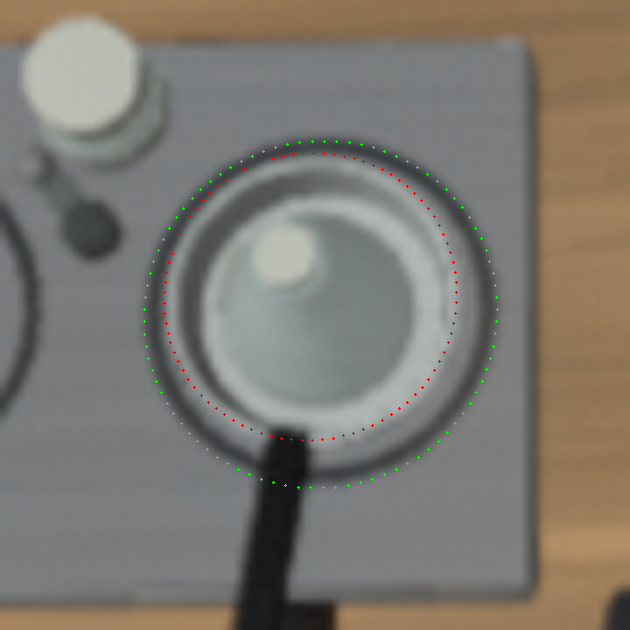

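View pics/at.png

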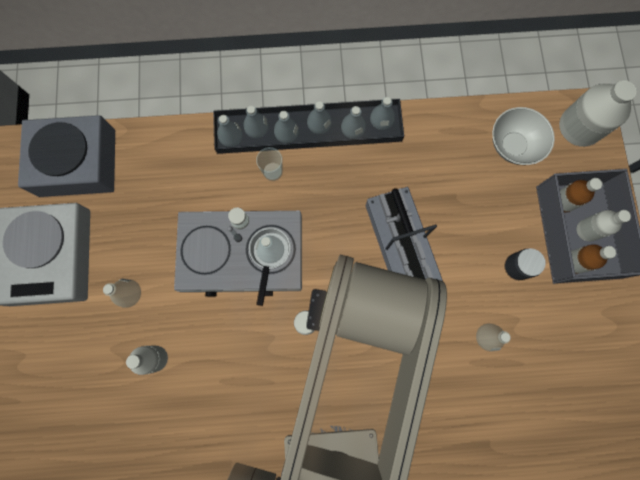

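View pics/as.png

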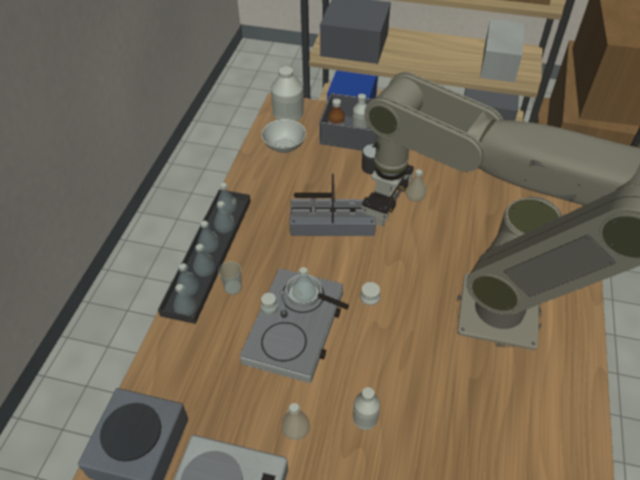

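```bash
python3 -c "
from h import *
crop(0,'pics/as.png',275,165,395,250,6,'pics/w_s.png')"
```

```text
(no output)
```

View pics/w_s.png

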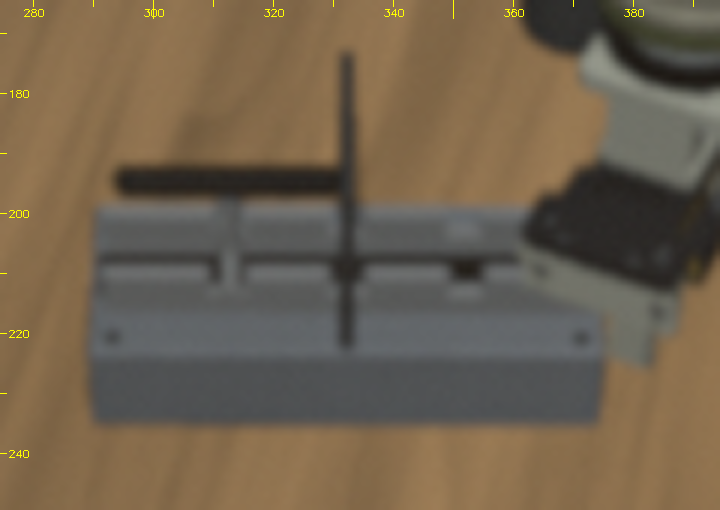

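The handle sits at row 194.5, its seated height, and the pin is in the far notch at about (313,209). The gripper is clear of everything.

```bash
python3 -c "
from station import env
print(env.hand_in())"
```

```text
the job is handed in; nothing more can be done
None
```

I moved the lever to the far notch and slid the pan with its flask into the right ring. The job was handed in after about 28 s; the hand-in reports no verdict.

- **Lever:** I lifted it out of the near notch and let go of it in the middle notch. I then took the handle again beyond the hoop and set it down in the far notch. The last side picture shows the handle at its seated height with the pin in the far notch.
- **Pan:** I gripped it by its handle and slid it on the plate, round the front of the thermometer, to the right ring. The path kept about 14 mm clear of the thermometer. The last pictures show the flask standing, the pan inside the ring and the other objects where they were.

Two checks were less than perfect:
- **Centring:** the two cameras disagree by about 2–4 mm, so I only know that the pan is within about 3 mm of the ring's centre.
- **Force:** on the last push the force rose to about 12 N down and 12 N against the motion. I raised the tool a few tenths of a millimetre to ease it before letting go, and the force was about zero after release.

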